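# Change three watches round between the bench testers

## Task

Each of the three watches has finished the test it is on, so change them round: the white-dialled watch goes onto the rate tester, the orange-dialled one onto the leak tester and the green-dialled one onto the demagnetiser, each lying dial up in the middle of the tester's small round rest. A rest holds only one watch, so park one in the middle of the black casing cushion meanwhile. Never lay a watch on the bare bench, set them down gently without dropping them, and leave the two oil pots and the aluminium bell where they stand.

Things in the scene. Friction and masses are not known exactly. Their poses are not given: they have to be found in the camera images.
- watch_white: Watch head, no strap: white dial with black hands, plain steel bezel. Steel case 40 mm across, 12.5 mm high; case back 31 mm across, so the 40 mm band spans only 3.5 to 9.5 mm above the underside. Lugs, 48 mm over their ends, along its +y (12 o'clock) and -y; x: 3 o'clock; 6 mm crown at 4 o'clock. Best held across x. 60 to 120 g. Origin: centre of underside, z up through the dial.
- watch_orange: Watch head, no strap: orange dial with white hands, black bezel. Steel case 40 mm across, 12.5 mm high; case back 31 mm across, so the 40 mm band spans only 3.5 to 9.5 mm above the underside. Lugs, 48 mm over their ends, along its +y (12 o'clock) and -y; x: 3 o'clock; 6 mm crown at 4 o'clock. Best held across x. 60 to 120 g. Origin: centre of underside, z up through the dial.
- watch_green: Watch head, no strap: green dial with white hands, brass-coloured bezel. Steel case 40 mm across, 12.5 mm high; case back 31 mm across, so the 40 mm band spans only 3.5 to 9.5 mm above the underside. Lugs, 48 mm over their ends, along its +y (12 o'clock) and -y; x: 3 o'clock; 6 mm crown at 4 o'clock. Best held across x. 60 to 120 g. Origin: centre of underside, z up through the dial.
- demagnetiser: Blue box, 42 mm high, x -75 to +45, y -45 to +45 mm; thin white circle (60 mm) on top, red button and amber lamp at its front (-x) end; fixed. In the circle a white round rest, 32 mm across, its flat top 46 mm above the bench. Origin: on the bench straight under the middle of the rest. The white-dialled watch starts on it.
- rate_tester: White case, 46 mm high, x -85 to +45, y -60 to +60 mm, with a lower sloping grey panel and black screen at its front (-x); fixed. On top a dark steel disc (52 mm, 3 mm high) bearing a black rubber round rest, 32 mm across, its flat top 52 mm above the bench. Origin: on the bench straight under the middle of the rest. The orange-dialled watch starts on it.
- leak_tester: Dark steel plinth, 50 mm high, x -95 to +60, y -65 to +65 mm, gauge and keys at its front (-x); fixed. On top an aluminium plate (104 mm, top at 55 mm) with black gasket and low studs at its rim; mid-plate, on a stem, a yellow round rest, 32 mm across, flat top 66 mm above the bench. Origin: on the bench straight under the middle of the rest. The green-dialled watch starts on it.
- cushion: Black round casing cushion, 76 mm across, firm flat top (62 mm across) 22 mm above the bench; it stays put. Origin: centre of its underside. Empty at the start: the free spot.
- pot_red: Oil pot with red cap, 42 mm across, 26 mm high, loose. Origin: centre of its underside. Leave it alone.
- pot_blue: Oil pot with blue cap, 42 mm across, 26 mm high, loose. Origin: centre of its underside. Leave it alone.
- bell: Aluminium bell of the leak tester, taken off: 104 mm across, 70 mm high with its black knob, loose. Origin: centre of its underside. Leave it alone.

How it is judged:
On the way:
1. one of the watches lies released on the cushion, within 25 mm of its middle ((((horizontal distance between watch_white and cushion below 0.025 m and z of watch_white in the frame of cushion between 0.018 and 0.026 m and angle between watch_white's own z axis and vertical below 0.12 rad and linear speed of watch_white below 0.02 m/s) and contact force between the fingers and watch_white below 0.05 N) or ((horizontal distance between watch_orange and cushion below 0.025 m and z of watch_orange in the frame of cushion between 0.018 and 0.026 m and angle between watch_orange's own z axis and vertical below 0.12 rad and linear speed of watch_orange below 0.02 m/s) and contact force between the fingers and watch_orange below 0.05 N) or ((horizontal distance between watch_green and cushion below 0.025 m and z of watch_green in the frame of cushion between 0.018 and 0.026 m and angle between watch_green's own z axis and vertical below 0.12 rad and linear speed of watch_green below 0.02 m/s) and contact force between the fingers and watch_green below 0.05 N))), for 0.2 s.
At the end, for the whole second after the job is handed in: Each watch lies at rest, dial up and level, on the round rest of its new tester (white: rate tester, orange: leak tester, green: demagnetiser), its centre within 12 mm of the middle of the rest and its underside within 4 mm of the rest's top (horizontal distance between watch_white and rate_tester below 0.012 m and z of watch_white in the frame of rate_tester between 0.048 and 0.056 m and angle between each of watch_white, watch_orange, watch_green's own z axis and vertical below 0.12 rad and linear speed of each of watch_white, watch_orange, watch_green below 0.02 m/s and horizontal distance between watch_orange and leak_tester below 0.012 m and z of watch_orange in the frame of leak_tester between 0.062 and 0.07 m and horizontal distance between watch_green and demagnetiser below 0.012 m and z of watch_green in the frame of demagnetiser between 0.042 and 0.05 m); the robot touches nothing.
It fails at once if a watch is laid or falls on the bare bench (height (world z) of any of watch_white, watch_orange, watch_green below 0.012 m).
It fails at once if a watch is dropped or thrown: it moves faster than 0.5 m/s while not held ((contact force between the fingers and watch_white below 0.05 N and linear speed of watch_white above 0.5 m/s) or (contact force between the fingers and watch_orange below 0.05 N and linear speed of watch_orange above 0.5 m/s) or (contact force between the fingers and watch_green below 0.05 N and linear speed of watch_green above 0.5 m/s)).
It fails at once if an oil pot or the bell is moved by more than 15 mm (distance of any of pot_red, pot_blue, bell from where it was at the start of the episode above 0.015 m).
It also fails if it takes over 96 s, if anything falls off the work surface, if the arm or the gripper's body presses on something with over 40 N, if the wrist force passes 120 N, or if a joint passes its speed limit or range.

## Robot

A 6-joint arm with a two-finger parallel gripper is mounted at the origin on the work surface. World frame = base frame: x ahead of the robot, y to its left, z up, the work surface at z = 0. Lengths are in m, angles in rad, forces in N, time in s.
With the tool pointing down it reaches from about 0.25 to 0.725 m from the base axis. Payload 4 kg.
Tool frame: the origin (TCP) lies between the finger pads; the fingertips stand 11 mm ahead of it and the grasp point (between the pads) lies 8 mm behind it (bot.tip_extent is the distance from the TCP to the fingertips, in m); z points along the fingers, y is the line along which they close (so a half turn about z gives the same grasp; the last joint's range is limited). The gripper opens to 85 mm and grips with 20 to 120 N. Pads are 22 mm wide; open, the fingers measure 114 mm over their backs; the gripper's body (76 mm by 85 mm) begins 54 mm behind the grasp point. The pads swing forward as they close: fully open they stand 13 mm farther back than shut.
Start: joints at [-1.203, 0.241, 0.005, 1.335, 0, 1.571], TCP at [0.18, -0.467, 0.242] pointing down, gripper open.
Joint ranges: [-2.72, 2.72], [-1.05, 1.87], [-1.09, 1.28], [-1.99, 2.15], [-1.42, 1.44], [-3.14, 3.14]. Speed limits (rad/s): [2.79, 2.79, 3.14, 3.14, 3.14, 3.14].

## Interface

Orientations are given as a unit quaternion [x, y, z, w].
In Python, from workcell import bot gives the robot as it stands. The module is installed in compiled form; this text tells all that it offers.
- The arm moves only by the tool drive_tool, never from a script. Its argument "rows" is a list of rows, each an object of numbers: "dx", "dy", "dz": the shift along the tool's x, y, z in units of 50 mm (1.0 is 50 mm); "wx", "wy", "wz": the turn, a rotation vector about the tool's x, y, z in units of 5 degrees (1.0 is 5 degrees); "hand": the finger opening in mm, from 0 to 85.4. A call has 1 to 20 rows; each row is the pose to reach, as a shift and turn from the pose commanded when the call began, along the tool's axes at that moment; what a row does not reach only later rows make up. A row lasts 1/10 s, in which the tool goes at most 50 mm and 8.59 degrees, less where a joint would pass 70% of its speed; a pose out of reach is approached as far as the arm can. A call with a gripper value outside its range is refused whole. The fingers move at their own pace and stop on an object; the grip force is fixed at half the most. Time passes only in rows, so rows that repeat a pose let the fingers close. It gives the time, the measured TCP pose, the force, the opening and the grip force at its end, in the units of the state.
- bot.get_obs(): the state, without advancing time (a new reading comes with each control period).
- bot.camera(name): name is "scene" or "top"; returns the picture (400x640x3 uint8, red, green, blue); there is no depth.
- bot.get_calibration(name): a dict with "vfov" (degrees; the focal length in pixels is half the picture's height over the tangent of half this angle, whatever the lens; pixels are square), "cx", "cy" (the principal point, pixels), "origin" and "rotation" of the camera in the world. Camera axes: x right, y up, looking along -z (the intrinsics and any distortion apply to the point x, -y, -z); pixel columns grow to the right and rows downward; lengths in m; the calibration is good to about 2 mm. A picture is of the moment at which its call begins. get_calibration takes no time and is no camera call.
- bot.job_done(): hands the job in; it is judged then, once.
Trained networks look in the newest picture that a camera, given by its name, has taken for a name from the list of things; names that differ only in an ending like _2 or _b are one class to them, and where a whole thing is asked for, a point or a joint stands for the part that bears it (a point fixed in the world has none). Each returns a list of dicts, best first, with "score" (0 to 1); they miss things now and then, are a little off and sometimes report something else, mostly with a low value. They report only what shows in the picture. A call takes as long as a camera call.
- bot.look_for(camera, thing): "extent" ([centre column, centre row, width, height] in pixels, round what is visible of it).
- bot.outline_of(camera, thing): "region" (400x640 bool, what is visible of it) and "extent" ([centre column, centre row, width, height] in pixels, round what is visible of it).
The state is a dict: "clock": time; "joint_pos": joint angles; "joint_vel": joint speeds; "tau": joint torques, N m; "eef_pos": TCP position; "tool_rot": TCP orientation; "ft_force": force on the tool from outside, world axes, zero at the start; "ft_torque": the same for the moment, N m; "grip_width": finger opening in m; "grasp_force": force on a finger pad.
Only numpy, scipy, OpenCV 4.12 (cv2) and the standard library are available. Lean on these libraries where they do the work, as an engineer would, in place of code of your own. Each camera call takes 0.05 s, during which the arm holds its last target. There are 200 camera calls.

## Working session

There is one attempt and no reset: what is moved stays moved. The work goes in short steps, Python scripts to look and compute and a tool call to move; the robot and the scene stay as the last step left them, time stands still between calls to the robot, and variables do not carry over. Pictures are saved under pics/ and viewed, at most 14 in all, crops included, and the job is handed in when it is done.

Besides the shell and the picture viewer there is one more tool, called after ">>>" as name([rows], argument=value, ...), one row to a line, values as JSON. drive_tool: Moves the arm, as the interface text tells. Its arguments: {"type":"object","properties":{"rows":{"type":"array","items":{"type":"object","properties":{"dx":{"type":"number"},"dy":{"type":"number"},"dz":{"type":"number"},"wx":{"type":"number"},"wy":{"type":"number"},"wz":{"type":"number"},"hand":{"type":"number"}}}}},"required":["rows"]}

```bash
mkdir -p pics; cat > h.py <<'E'
import numpy as np, cv2
from workcell import bot
def save(cam,name):
    im=bot.camera(cam); cv2.imwrite('pics/'+name,cv2.cvtColor(im,cv2.COLOR_RGB2BGR)); return im
def cal(cam):
    c=bot.get_calibration(cam); f=200/np.tan(np.radians(c['vfov'])/2)
    return c,f
def pix2w(cam,u,v,z):
    c,f=cal(cam); R=np.array(c['rotation']); o=np.array(c['origin'])
    if R.shape!=(3,3):
        from scipy.spatial.transform import Rotation; R=Rotation.from_quat(R).as_matrix()
    d=R@np.array([(u-c['cx'])/f,-(v-c['cy'])/f,-1]); t=(z-o[2])/d[2]; return o+t*d
E
python3 - <<'E'
from h import *
for c in('scene','top'):
    save(c,c+'0.png'); print(bot.get_calibration(c))
print(bot.get_obs())
for n in['watch_white','watch_orange','watch_green','demagnetiser','rate_tester','leak_tester','cushion','pot_red','pot_blue','bell']:
    r=bot.look_for('top',n); print(n,[(np.round(q['extent'],1),round(q['score'],2)) for q in r[:2]])
E
```

```text
{'vfov': 44.57783900144591, 'cx': 324.739458198435, 'cy': 199.30116741797247, 'origin': array([ 1.12981213, -0.22819474,  0.98343589]), 'rotation': array([0.24450415, 0.16038254, 0.5455641 , 0.78540116])}
{'vfov': 49.83745594411316, 'cx': 326.05899519925674, 'cy': 200.23808861065086, 'origin': array([ 0.45493096, -0.00637917,  1.07837369]), 'rotation': array([-0.03883283,  0.04263759,  0.71307235, -0.69871445])}
{'clock': 0.1, 'joint_pos': array([-1.20298724e+00,  2.41378007e-01,  3.86473089e-03,  1.33517348e+00,
       -8.14759551e-06,  1.57079985e+00]), 'joint_vel': array([-0.00064041, -0.00069289,  0.00118268, -0.00176007, -0.00063226,
        0.00153014]), 'tau': array([ 6.12094427e-04, -3.73137045e+01,  2.53010291e+01,  1.08488780e-02,
        6.79007144e-05,  1.15026077e-05]), 'eef_pos': array([ 0.17959252, -0.46606332,  0.24148398]), 'tool_rot': array([ 9.83137048e-01,  1.82867850e-01, -1.76857909e-04, -9.28530841e-04]), 'ft_force': array([0.13563849, 0.73914445, 0.54230937]), 'ft_torque': array([-0.03671819, -0.02995013,  0.00904392]), 'grasp_force': 0.0, 'grip_width': 0.08543867403575674}
watch_white [(array([263.4, 173.8,  17.3,  15.2]), 0.73)]
watch_orange [(array([176.2, 267.4,  20.7,  21.5]), 0.79)]
watch_green [(array([360.2, 255.1,  21.2,  19.9]), 0.67), (array([178.7, 274.9,  63.8,  65.5]), 0.39)]
demagnetiser [(array([267.8, 182. ,  47.1,  51.6]), 0.97)]
rate_tester [(array([181. , 273.9,  62. ,  67.6]), 0.83)]
leak_tester []
cushion []
pot_red [(array([277.4, 253.2,  20.9,  16.9]), 0.66)]
pot_blue [(array([374.9, 168.6,  16.8,  19.2]), 0.65)]
bell [(array([171.7, 141.6,  47.2,  45.3]), 0.73)]
```

View pics/top0.png

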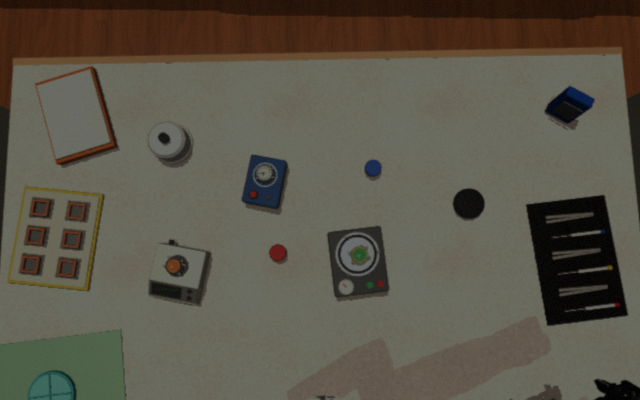

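View pics/scene0.png

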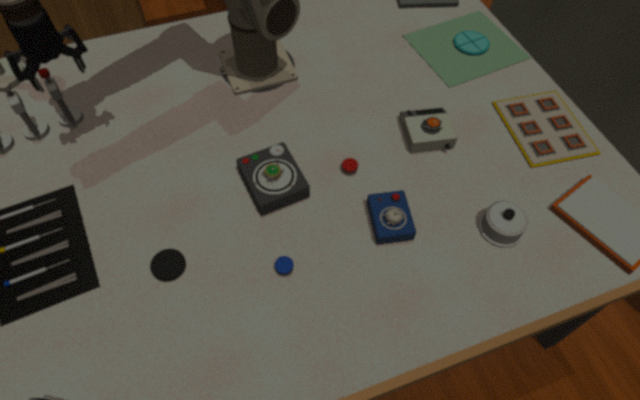

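The top view shows white watch at (263,174) on the demagnetiser, orange at (176,266) on the rate tester, green at (359,255) on the leak tester and the cushion at (469,204). The bell is at (169,141), the red pot at (278,253) and the blue pot at (373,168). Next I zoom in for watch orientation.

```bash
python3 - <<'E'
from h import *
rows=[]
for cam,pts in(('top',[(264,174),(176,266),(359,255)]),('scene',[(394,216),(432,125),(273,172)])):
    im=cv2.imread('pics/%s0.png'%cam); 
    rows.append(np.hstack([cv2.resize(np.clip(im[v-22:v+22,u-22:u+22]*1.8,0,255).astype('u1'),(264,264),interpolation=cv2.INTER_CUBIC) for u,v in pts]))
cv2.imwrite('pics/crop0.png',np.vstack(rows))
im=bot.camera('top')
Z=dict(watch_white=.046+.011,watch_orange=.052+.011,watch_green=.066+.011,cushion=.022,pot_red=.026,pot_blue=.026,bell=.03,rate_tester=.046,demagnetiser=.042,leak_tester=.055)
for n,z in Z.items():
    r=bot.outline_of('top',n)
    if not r: print(n,'none'); continue
    m=r[0]['region']; vs,us=np.nonzero(m); rect=cv2.minAreaRect(np.c_[us,vs].astype('f4'))
    print(n,round(r[0]['score'],2),us.mean().round(1),vs.mean().round(1),len(us),rect,pix2w('top',us.mean(),vs.mean(),z).round(4))
g=cv2.cvtColor(im,cv2.COLOR_RGB2GRAY)
vs,us=np.nonzero(g[180:230,445:495]<35); print('cush',us.mean()+445,vs.mean()+180,len(us),pix2w('top',us.mean()+445,vs.mean()+180,.018))
E
```

```text
watch_white 0.81 264.0 173.1 254 ((264.5, 173.0), (16.0, 17.0), 90.0) [0.6418 0.1347 0.057 ]
watch_orange 0.66 173.6 266.1 209 ((173.5, 266.0000305175781), (15.205260276794434, 15.652474403381348), 26.56505012512207) [0.4251 0.3451 0.063 ]
watch_green 0.8 359.8 254.0 258 ((360.0517578125, 254.1206817626953), (17.06983757019043, 17.595064163208008), 66.80140686035156) [ 0.4444 -0.0882  0.077 ]
cushion 0.63 468.5 203.5 704 ((468.5, 203.5), (29.0, 29.0), 90.0) [ 0.5619 -0.3652  0.022 ]
pot_red 0.46 277.7 252.9 243 ((278.0, 253.0), (16.0, 16.0), 90.0) [0.4504 0.1065 0.026 ]
pot_blue 0.65 372.7 167.3 205 ((372.5, 167.5), (15.0, 15.0), 90.0) [ 0.6567 -0.1308  0.026 ]
bell none
rate_tester 0.64 178.9 274.2 2668 ((178.60000610351562, 271.8000183105469), (54.44955062866211, 59.655879974365234), 12.528807640075684) [0.4054 0.3383 0.046 ]
demagnetiser 0.73 264.8 182.7 1661 ((264.7115478515625, 181.44229125976562), (38.43876266479492, 49.617374420166016), 11.309932708740234) [0.6207 0.135  0.042 ]
leak_tester 0.64 357.9 262.1 3318 ((358.21099853515625, 262.27252197265625), (67.35769653320312, 55.82012176513672), 83.21102905273438) [ 0.4252 -0.0851  0.055 ]
cush 468.38504936530325 203.2919605077574 709 [ 0.56293075 -0.36625861  0.018     ]
```

View pics/crop0.png

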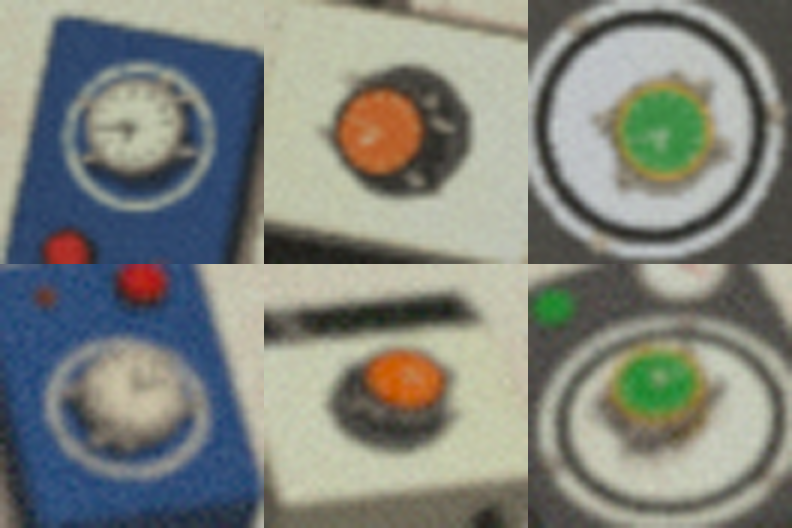

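Crops show the dials; orientation (lug tips) is still unclear. I average several frames and rectify onto each watch's lug plane.

```bash
python3 - <<'E'
from h import *
from scipy.spatial.transform import Rotation
P=dict(w=(.640,.134,.051),o=(.424,.345,.057),g=(.444,-.088,.071))
rows=[]
for cam in('top','scene'):
    a=np.mean([bot.camera(cam).astype('f4') for _ in range(14)],0); np.save(cam+'.npy',a)
    c,f=cal(cam); R=Rotation.from_quat(c['rotation']).as_matrix(); t=[]
    for x,y,z in P.values():
        # tile: up=+x, left=+y, 260px = 65 mm
        j,i=np.meshgrid(np.arange(260),np.arange(260)); w=np.stack([x+(130-i)*.00025,y+(130-j)*.00025,0*i+z],-1)-c['origin']
        p=w@R; u=c['cx']-f*p[...,0]/p[...,2]; v=c['cy']+f*p[...,1]/p[...,2]
        q=cv2.remap(a,u.astype('f4'),v.astype('f4'),cv2.INTER_CUBIC); q=np.clip(q*1.8,0,255).astype('u1')[...,::-1].copy()
        for k in range(10,260,40): q[k,::10]=(255,0,255); q[::10,k]=(255,0,255)
        t.append(q)
    rows.append(np.hstack(t))
cv2.imwrite('pics/rect.png',np.vstack(rows))
E
```

```text
(no output)
```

View pics/rect.png

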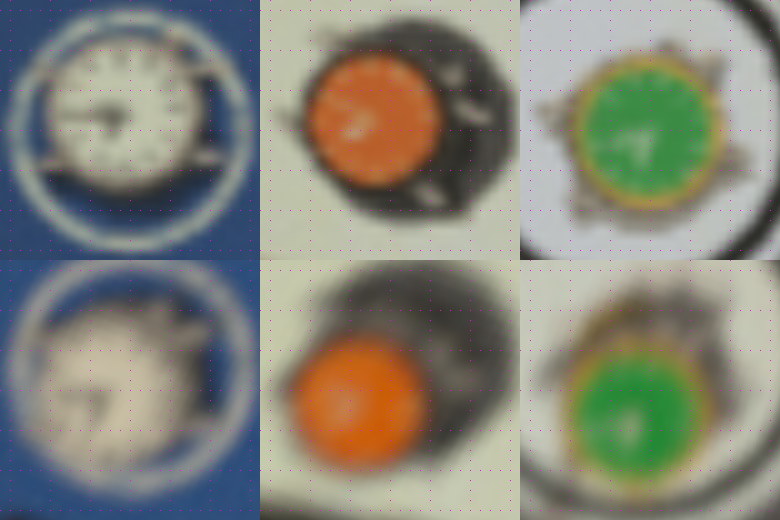

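White: lug axis nearly along world y (yaw about +2°). Orange: yaw about -27°. Green: yaw about +15°. The crowns at (172,33), (452,75) and (670,45) are consistent with this. Now I check the rest centres with overlaid circles at their true heights.

```bash
python3 - <<'E'
from h import *
from scipy.spatial.transform import Rotation
print(bot.tip_extent,bot.get_obs()['clock'])
# rest centre estimates, marking plane z, diameter mm
P=dict(d=(.6416,.135,.042,60),r=(.4265,.3426,.049,52),l=(.444,-.088,.055,104),c=(.5625,-.366,.022,62))
rows=[]
for cam in('top','scene'):
    a=np.load(cam+'.npy'); c,f=cal(cam); R=Rotation.from_quat(c['rotation']).as_matrix(); t=[]
    for x,y,z,D in P.values():
        n=190;s=.12/n; j,i=np.meshgrid(np.arange(n),np.arange(n)); w=np.stack([x+(n/2-i)*s,y+(n/2-j)*s,0*i+z],-1)-c['origin']
        p=w@R; u=c['cx']-f*p[...,0]/p[...,2]; v=c['cy']+f*p[...,1]/p[...,2]
        q=cv2.remap(a,u.astype('f4'),v.astype('f4'),cv2.INTER_CUBIC); q=np.clip(q*1.8,0,255).astype('u1')[...,::-1].copy()
        cv2.circle(q,(n//2,n//2),round(D/2000/s),(255,0,255),1)
        t.append(q)
    rows.append(np.hstack(t))
cv2.imwrite('pics/rests.png',np.vstack(rows))
E
```

```text
0.011 2.55
```

View pics/rests.png

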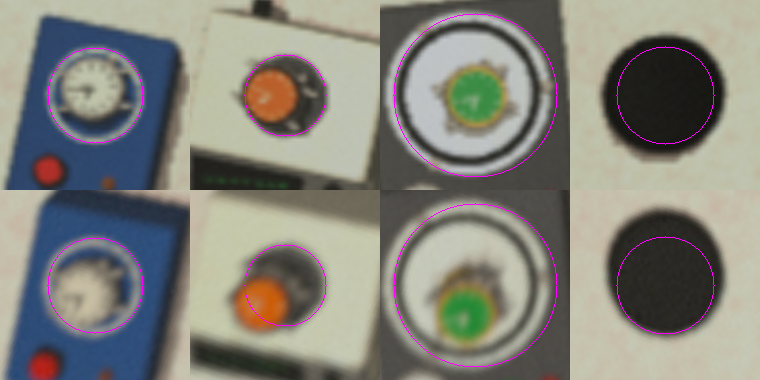

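Circles fit: demagnetiser rest (.6416,.135), rate (.4265,.3426), leak plate about 4 mm left of my circle, so (.4435,-.084); cushion (.5625,-.366). Setting out for the white watch.

```bash
cat >> h.py <<'E'
from scipy.spatial.transform import Rotation as Ro
def go(x,y,z,yaw):
    """tool-frame move (units of drive_tool) to world TCP x,y,z with closing axis at yaw deg (mod 180), tool down"""
    o=bot.get_obs(); R0=Ro.from_quat(o['tool_rot']); d=R0.inv().apply(np.array([x,y,z])-o['eef_pos'])/.05
    best=None
    for k in(0,180):
        a=np.radians(yaw+k); Y=np.array([np.cos(a),np.sin(a),0]); Z=np.array([0,0,-1.]); X=np.cross(Y,Z)
        w=np.degrees((R0.inv()*Ro.from_matrix(np.c_[X,Y,Z])).as_rotvec())/5
        if best is None or np.linalg.norm(w)<np.linalg.norm(best): best=w
    print('d',d.round(3),'w',best.round(2),'rows>=',np.ceil(max(np.linalg.norm(d),np.linalg.norm(best)*5/8.59)),
      '| at',o['eef_pos'].round(4),'j',o['joint_pos'].round(2),'F',o['ft_force'].round(1),'w',round(o['grip_width'],4),'t',o['clock'])
E
python3 -c "
from h import *
go(.6435,.135,.14,12)"
```

```text
d [12.98  -7.892  2.046] w [  0.     0.   -16.19] rows>= 16.0 | at [ 0.1798 -0.4666  0.2423] j [-1.2   0.24  0.    1.34 -0.    1.57] F [ 0.7 -0.9 -0. ] w 0.0854 t 2.55
```

>>> drive_tool([
  {"dx": 12.98, "dy": -7.89, "dz": 2.05, "wz": -16.19, "hand": 52},
  {"dx": 12.98, "dy": -7.89, "dz": 2.05, "wz": -16.19, "hand": 52},
  {"dx": 12.98, "dy": -7.89, "dz": 2.05, "wz": -16.19, "hand": 52},
  {"dx": 12.98, "dy": -7.89, "dz": 2.05, "wz": -16.19, "hand": 52},
  {"dx": 12.98, "dy": -7.89, "dz": 2.05, "wz": -16.19, "hand": 52},
  {"dx": 12.98, "dy": -7.89, "dz": 2.05, "wz": -16.19, "hand": 52},
  {"dx": 12.98, "dy": -7.89, "dz": 2.05, "wz": -16.19, "hand": 52},
  {"dx": 12.98, "dy": -7.89, "dz": 2.05, "wz": -16.19, "hand": 52},
  {"dx": 12.98, "dy": -7.89, "dz": 2.05, "wz": -16.19, "hand": 52},
  {"dx": 12.98, "dy": -7.89, "dz": 2.05, "wz": -16.19, "hand": 52},
  {"dx": 12.98, "dy": -7.89, "dz": 2.05, "wz": -16.19, "hand": 52},
  {"dx": 12.98, "dy": -7.89, "dz": 2.05, "wz": -16.19, "hand": 52},
  {"dx": 12.98, "dy": -7.89, "dz": 2.05, "wz": -16.19, "hand": 52},
  {"dx": 12.98, "dy": -7.89, "dz": 2.05, "wz": -16.19, "hand": 52},
  {"dx": 12.98, "dy": -7.89, "dz": 2.05, "wz": -16.19, "hand": 52},
  {"dx": 12.98, "dy": -7.89, "dz": 2.05, "wz": -16.19, "hand": 52},
  {"dx": 12.98, "dy": -7.89, "dz": 2.05, "wz": -16.19, "hand": 52},
  {"dx": 12.98, "dy": -7.89, "dz": 2.05, "wz": -16.19, "hand": 52},
  {"dx": 12.98, "dy": -7.89, "dz": 2.05, "wz": -16.19, "hand": 52},
  {"dx": 12.98, "dy": -7.89, "dz": 2.05, "wz": -16.19, "hand": 52},
])

```text
invalid input at $.rows[0]: expected keys dx, dy, dz, wx, wy, wz, hand
```

```bash
python3 - <<'E'
from h import *
go(.6435,.135,.07,12)
ims=[]
for cam,(u,v) in(('top',(262,172)),('scene',(396,205))):
    im=bot.camera(cam)[...,::-1]; ims.append(cv2.resize(np.clip(im[v-50:v+50,u-65:u+65]*1.8,0,255).astype('u1'),(390,300),interpolation=cv2.INTER_CUBIC))
cv2.imwrite('pics/a1.png',np.hstack(ims))
E
```

```text
d [12.98  -7.892  3.446] w [  0.     0.   -16.19] rows>= 16.0 | at [ 0.1798 -0.4666  0.2423] j [-1.2   0.24  0.    1.34 -0.    1.57] F [ 0.7 -0.9 -0. ] w 0.0854 t 2.55
```

View pics/a1.png

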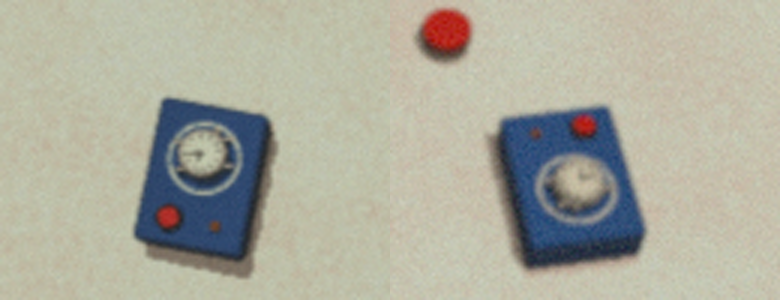

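The move was refused because every key is required; the picture simply shows the untouched demagnetiser. I'll resend the move.

>>> drive_tool([
  {"dx": 12.98, "dy": -7.89, "dz": 2.05, "wx": 0, "wy": 0, "wz": -16.19, "hand": 52},
  {"dx": 12.98, "dy": -7.89, "dz": 2.05, "wx": 0, "wy": 0, "wz": -16.19, "hand": 52},
  {"dx": 12.98, "dy": -7.89, "dz": 2.05, "wx": 0, "wy": 0, "wz": -16.19, "hand": 52},
  {"dx": 12.98, "dy": -7.89, "dz": 2.05, "wx": 0, "wy": 0, "wz": -16.19, "hand": 52},
  {"dx": 12.98, "dy": -7.89, "dz": 2.05, "wx": 0, "wy": 0, "wz": -16.19, "hand": 52},
  {"dx": 12.98, "dy": -7.89, "dz": 2.05, "wx": 0, "wy": 0, "wz": -16.19, "hand": 52},
  {"dx": 12.98, "dy": -7.89, "dz": 2.05, "wx": 0, "wy": 0, "wz": -16.19, "hand": 52},
  {"dx": 12.98, "dy": -7.89, "dz": 2.05, "wx": 0, "wy": 0, "wz": -16.19, "hand": 52},
  {"dx": 12.98, "dy": -7.89, "dz": 2.05, "wx": 0, "wy": 0, "wz": -16.19, "hand": 52},
  {"dx": 12.98, "dy": -7.89, "dz": 2.05, "wx": 0, "wy": 0, "wz": -16.19, "hand": 52},
  {"dx": 12.98, "dy": -7.89, "dz": 2.05, "wx": 0, "wy": 0, "wz": -16.19, "hand": 52},
  {"dx": 12.98, "dy": -7.89, "dz": 2.05, "wx": 0, "wy": 0, "wz": -16.19, "hand": 52},
  {"dx": 12.98, "dy": -7.89, "dz": 2.05, "wx": 0, "wy": 0, "wz": -16.19, "hand": 52},
  {"dx": 12.98, "dy": -7.89, "dz": 2.05, "wx": 0, "wy": 0, "wz": -16.19, "hand": 52},
  {"dx": 12.98, "dy": -7.89, "dz": 2.05, "wx": 0, "wy": 0, "wz": -16.19, "hand": 52},
  {"dx": 12.98, "dy": -7.89, "dz": 2.05, "wx": 0, "wy": 0, "wz": -16.19, "hand": 52},
  {"dx": 12.98, "dy": -7.89, "dz": 2.05, "wx": 0, "wy": 0, "wz": -16.19, "hand": 52},
  {"dx": 12.98, "dy": -7.89, "dz": 2.05, "wx": 0, "wy": 0, "wz": -16.19, "hand": 52},
  {"dx": 12.98, "dy": -7.89, "dz": 2.05, "wx": 0, "wy": 0, "wz": -16.19, "hand": 52},
])

```text
clock: 4.55
eef_pos: [0.643, 0.1338, 0.1401]
tool_rot: [0.63, 0.777, -0.0, -0.0]
ft_force: [-0.1, -0.4, 0.5]
grip_width: 0.0519
grasp_force: 0.0
```

```bash
python3 - <<'E'
from h import *
go(.6435,.135,.075,12)
ims=[]
for cam,(u,v) in(('top',(262,172)),('scene',(396,205))):
    im=bot.camera(cam)[...,::-1]; ims.append(cv2.resize(np.clip(im[v-50:v+50,u-65:u+65]*1.8,0,255).astype('u1'),(390,300),interpolation=cv2.INTER_CUBIC))
cv2.imwrite('pics/a2.png',np.hstack(ims))
E
```

```text
d [0.023 0.015 1.302] w [-0.01  0.   -0.01] rows>= 2.0 | at [0.643  0.1338 0.1401] j [ 0.21  0.61  0.3   1.26 -0.    1.57] F [-0.1 -0.4  0.5] w 0.0519 t 4.55
```

View pics/a2.png

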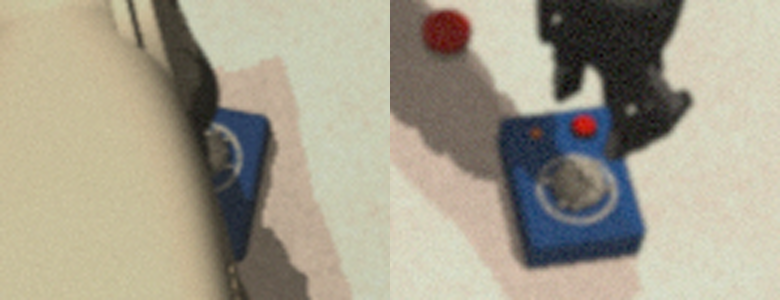

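```bash
python3 - <<'E'
from h import *
c,f=cal('scene'); R=Ro.from_quat(c['rotation']).as_matrix()
for z in(.12,.125,.13,.135):
  for s in(-1,1):
    p=(np.array([.643+s*.0265,.1338+s*.0056,z])-c['origin'])@R; print(z,s,(c['cx']-f*p[0]/p[2]).round(1),(c['cy']+f*p[1]/p[2]).round(1))
E
```

```text
0.12 -1 389.0 190.7
0.12 1 404.4 208.5
0.125 -1 389.3 189.4
0.125 1 404.8 207.2
0.13 -1 389.6 188.1
0.13 1 405.1 205.9
0.135 -1 389.9 186.7
0.135 1 405.5 204.6
```

>>> drive_tool([
  {"dx": 0.02, "dy": 0.01, "dz": 0.7, "wx": 0, "wy": 0, "wz": 0, "hand": 52},
  {"dx": 0.02, "dy": 0.01, "dz": 1.2, "wx": 0, "wy": 0, "wz": 0, "hand": 52},
  {"dx": 0.02, "dy": 0.01, "dz": 1.4, "wx": 0, "wy": 0, "wz": 0, "hand": 52},
  {"dx": 0.02, "dy": 0.01, "dz": 1.55, "wx": 0, "wy": 0, "wz": 0, "hand": 52},
  {"dx": 0.02, "dy": 0.01, "dz": 1.62, "wx": 0, "wy": 0, "wz": 0, "hand": 52},
  {"dx": 0.02, "dy": 0.01, "dz": 1.62, "wx": 0, "wy": 0, "wz": 0, "hand": 52},
  {"dx": 0.02, "dy": 0.01, "dz": 1.62, "wx": 0, "wy": 0, "wz": 0, "hand": 52},
])

```text
clock: 5.35
eef_pos: [0.6447, 0.1361, 0.0601]
tool_rot: [0.629, 0.777, 0.001, 0.001]
ft_force: [-0.6, 0.1, 0.4]
grip_width: 0.0518
grasp_force: 0.0
```

```bash
python3 - <<'E'
from h import *
go(.6435,.135,.059,12)
im=bot.camera('scene')[...,::-1]; u,v=396,205
cv2.imwrite('pics/a3.png',cv2.resize(np.clip(im[v-40:v+50,u-60:u+60]*1.8,0,255).astype('u1'),(720,540),interpolation=cv2.INTER_CUBIC))
E
```

```text
d [-0.017 -0.028  0.022] w [ 0.03 -0.    0.  ] rows>= 1.0 | at [0.6447 0.1361 0.0601] j [0.21 0.67 0.19 1.09 0.   1.57] F [-0.6  0.1  0.4] w 0.0518 t 5.35
```

View pics/a3.png

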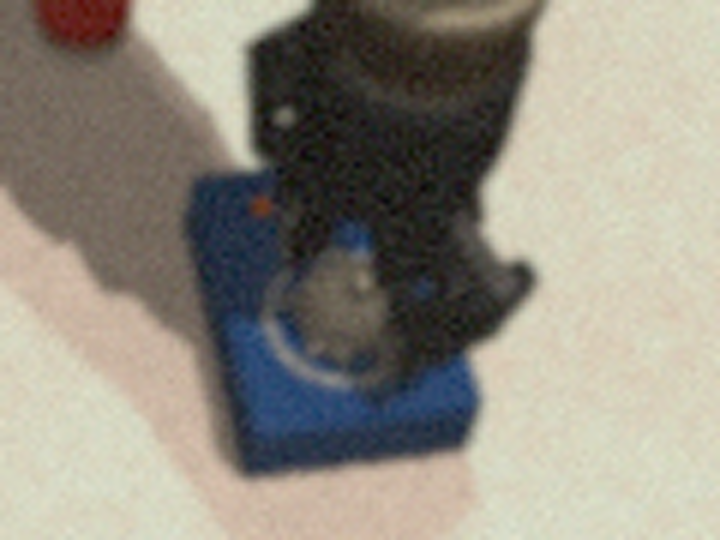

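The fingers straddle the white watch (around tile pixel (340,300)) without contact. Closing.

>>> drive_tool([
  {"dx": 0, "dy": 0, "dz": 0.02, "wx": 0, "wy": 0, "wz": 0, "hand": 48},
  {"dx": 0, "dy": 0, "dz": 0.02, "wx": 0, "wy": 0, "wz": 0, "hand": 44},
  {"dx": 0, "dy": 0, "dz": 0.02, "wx": 0, "wy": 0, "wz": 0, "hand": 41},
  {"dx": 0, "dy": 0, "dz": 0.02, "wx": 0, "wy": 0, "wz": 0, "hand": 30},
  {"dx": 0, "dy": 0, "dz": 0.02, "wx": 0, "wy": 0, "wz": 0, "hand": 30},
  {"dx": 0, "dy": 0, "dz": 0.02, "wx": 0, "wy": 0, "wz": 0, "hand": 30},
])

```text
clock: 6.0
eef_pos: [0.6441, 0.1361, 0.0585]
tool_rot: [0.629, 0.777, 0.0, 0.0]
ft_force: [-1.8, -0.5, 5.3]
grip_width: 0.0369
grasp_force: 60.2
```

```bash
python3 -c "
from h import *
go(.5625,-.366,.12,-18)"
```

```text
d [-9.481 -3.687 -1.234] w [ 0.01 -0.    6.01] rows>= 11.0 | at [0.6441 0.1361 0.0585] j [0.21 0.67 0.19 1.09 0.   1.57] F [-1.8 -0.5  5.3] w 0.0369 t 6.0
```

Width 36.9 mm is a bit less than 40; lift slightly and look.

>>> drive_tool([
  {"dx": 0, "dy": 0, "dz": -0.1, "wx": 0, "wy": 0, "wz": 0, "hand": 30},
  {"dx": 0, "dy": 0, "dz": -0.3, "wx": 0, "wy": 0, "wz": 0, "hand": 30},
  {"dx": 0, "dy": 0, "dz": -0.7, "wx": 0, "wy": 0, "wz": 0, "hand": 30},
  {"dx": 0, "dy": 0, "dz": -1.2, "wx": 0, "wy": 0, "wz": 0, "hand": 30},
  {"dx": 0, "dy": 0, "dz": -1.23, "wx": 0, "wy": 0, "wz": 0, "hand": 30},
  {"dx": 0, "dy": 0, "dz": -1.23, "wx": 0, "wy": 0, "wz": 0, "hand": 30},
])

```text
clock: 6.6
eef_pos: [0.6444, 0.1361, 0.1202]
tool_rot: [0.629, 0.777, 0.001, 0.001]
ft_force: [-0.7, -0.1, -0.7]
grip_width: 0.0367
grasp_force: 60.2
```

```bash
python3 - <<'E'
from h import *
go(.5625,-.366,.12,-18)
im=bot.camera('scene')[...,::-1]; u,v=396,190
cv2.imwrite('pics/a4.png',cv2.resize(np.clip(im[v-40:v+50,u-60:u+60]*2.2,0,255).astype('u1'),(720,540),interpolation=cv2.INTER_CUBIC))
E
```

```text
d [-9.481e+00 -3.695e+00 -5.000e-03] w [ 0.02 -0.01  6.  ] rows>= 11.0 | at [0.6444 0.1361 0.1202] j [ 0.21  0.62  0.27  1.22 -0.    1.57] F [-0.7 -0.1 -0.7] w 0.0367 t 6.6
```

View pics/a4.png

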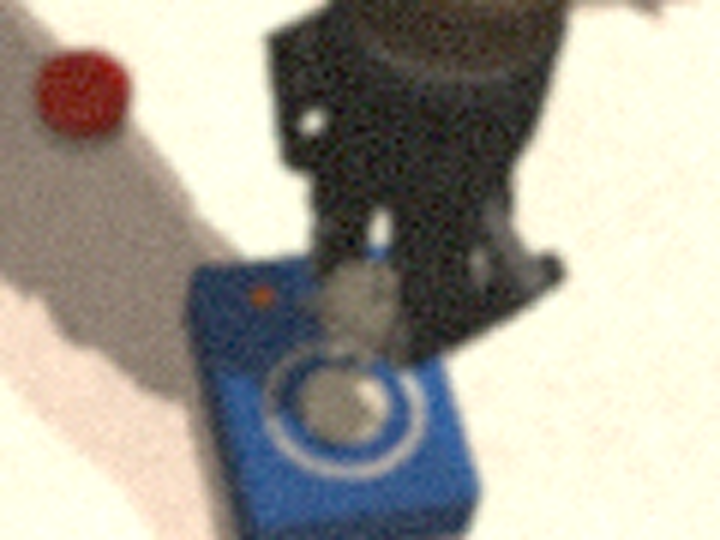

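The white watch hangs in the gripper at tile (355,300), and the bare white rest shows at (345,405). Moving to the cushion.

>>> drive_tool([
  {"dx": -0.4, "dy": -0.16, "dz": 0, "wx": 0, "wy": 0, "wz": 0.3, "hand": 30},
  {"dx": -1.2, "dy": -0.47, "dz": 0, "wx": 0, "wy": 0, "wz": 0.8, "hand": 30},
  {"dx": -2.1, "dy": -0.82, "dz": 0, "wx": 0, "wy": 0, "wz": 1.4, "hand": 30},
  {"dx": -3.0, "dy": -1.17, "dz": 0, "wx": 0, "wy": 0, "wz": 2.0, "hand": 30},
  {"dx": -3.9, "dy": -1.52, "dz": 0, "wx": 0, "wy": 0, "wz": 2.6, "hand": 30},
  {"dx": -4.8, "dy": -1.87, "dz": 0, "wx": 0, "wy": 0, "wz": 3.2, "hand": 30},
  {"dx": -5.7, "dy": -2.22, "dz": 0, "wx": 0, "wy": 0, "wz": 3.8, "hand": 30},
  {"dx": -6.6, "dy": -2.57, "dz": 0, "wx": 0, "wy": 0, "wz": 4.4, "hand": 30},
  {"dx": -7.5, "dy": -2.92, "dz": 0, "wx": 0, "wy": 0, "wz": 5.0, "hand": 30},
  {"dx": -8.4, "dy": -3.27, "dz": 0, "wx": 0, "wy": 0, "wz": 5.5, "hand": 30},
  {"dx": -9.1, "dy": -3.55, "dz": 0, "wx": 0, "wy": 0, "wz": 5.8, "hand": 30},
  {"dx": -9.48, "dy": -3.7, "dz": 0, "wx": 0, "wy": 0, "wz": 6.0, "hand": 30},
  {"dx": -9.48, "dy": -3.7, "dz": 0, "wx": 0, "wy": 0, "wz": 6.0, "hand": 30},
  {"dx": -9.48, "dy": -3.7, "dz": 0.8, "wx": 0, "wy": 0, "wz": 6.0, "hand": 30},
  {"dx": -9.48, "dy": -3.7, "dz": 1.3, "wx": 0, "wy": 0, "wz": 6.0, "hand": 30},
  {"dx": -9.48, "dy": -3.7, "dz": 1.5, "wx": 0, "wy": 0, "wz": 6.0, "hand": 30},
  {"dx": -9.48, "dy": -3.7, "dz": 1.5, "wx": 0, "wy": 0, "wz": 6.0, "hand": 30},
  {"dx": -9.48, "dy": -3.7, "dz": 1.5, "wx": 0, "wy": 0, "wz": 6.0, "hand": 30},
])

```text
clock: 8.45
eef_pos: [0.5625, -0.3656, 0.0451]
tool_rot: [0.809, 0.588, 0.0, 0.0]
ft_force: [-0.1, 0.4, -0.1]
grip_width: 0.037
grasp_force: 60.2
```

```bash
python3 - <<'E'
from h import *
go(.5625,-.366,.036,-18)
print(pix2w('scene',393.5,217.5,.046))
im=bot.camera('scene')[...,::-1]; u,v=168,250
cv2.imwrite('pics/a5.png',cv2.resize(np.clip(im[v-45:v+45,u-60:u+60]*2.2,0,255).astype('u1'),(720,540),interpolation=cv2.INTER_CUBIC))
E
```

```text
d [-0.008  0.002  0.183] w [0.01 0.   0.02] rows>= 1.0 | at [ 0.5625 -0.3656  0.0451] j [-0.58  0.71  0.22  1.08  0.    1.31] F [-0.1  0.4 -0.1] w 0.037 t 8.45
[0.64338426 0.13700069 0.046     ]
```

View pics/a5.png

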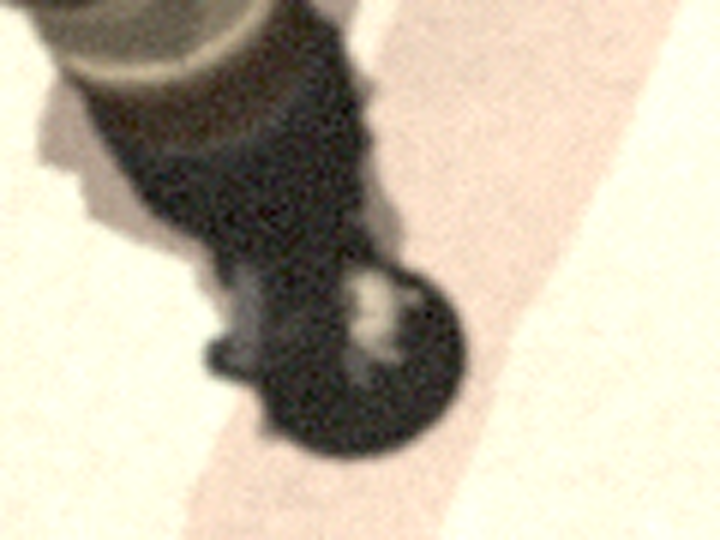

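The watch (tile (380,310)) is over the black cushion disc. Lowering gently.

>>> drive_tool([
  {"dx": 0, "dy": 0, "dz": 0.06, "wx": 0, "wy": 0, "wz": 0, "hand": 30},
  {"dx": 0, "dy": 0, "dz": 0.12, "wx": 0, "wy": 0, "wz": 0, "hand": 30},
  {"dx": 0, "dy": 0, "dz": 0.16, "wx": 0, "wy": 0, "wz": 0, "hand": 30},
  {"dx": 0, "dy": 0, "dz": 0.19, "wx": 0, "wy": 0, "wz": 0, "hand": 30},
  {"dx": 0, "dy": 0, "dz": 0.19, "wx": 0, "wy": 0, "wz": 0, "hand": 30},
  {"dx": 0, "dy": 0, "dz": 0.19, "wx": 0, "wy": 0, "wz": 0, "hand": 30},
])

```text
clock: 9.1
eef_pos: [0.5616, -0.3662, 0.0348]
tool_rot: [0.809, 0.588, -0.0, -0.0]
ft_force: [-0.4, -0.4, -0.8]
grip_width: 0.0369
grasp_force: 60.3
```

>>> drive_tool([
  {"dx": 0, "dy": 0, "dz": 0.01, "wx": 0, "wy": 0, "wz": 0, "hand": 30},
  {"dx": 0, "dy": 0, "dz": 0.02, "wx": 0, "wy": 0, "wz": 0, "hand": 30},
  {"dx": 0, "dy": 0, "dz": 0.02, "wx": 0, "wy": 0, "wz": 0, "hand": 30},
])

```text
clock: 9.4
eef_pos: [0.5617, -0.3663, 0.0345]
tool_rot: [0.809, 0.588, 0.0, 0.0]
ft_force: [-0.9, 0.9, 4.0]
grip_width: 0.0364
grasp_force: 60.6
```

Contact at 4 N. Release and rise.

>>> drive_tool([
  {"dx": 0, "dy": 0, "dz": 0, "wx": 0, "wy": 0, "wz": 0, "hand": 39},
  {"dx": 0, "dy": 0, "dz": 0, "wx": 0, "wy": 0, "wz": 0, "hand": 42},
  {"dx": 0, "dy": 0, "dz": 0, "wx": 0, "wy": 0, "wz": 0, "hand": 46},
  {"dx": 0, "dy": 0, "dz": 0, "wx": 0, "wy": 0, "wz": 0, "hand": 54},
  {"dx": 0, "dy": 0, "dz": 0, "wx": 0, "wy": 0, "wz": 0, "hand": 54},
  {"dx": 0, "dy": 0, "dz": -0.1, "wx": 0, "wy": 0, "wz": 0, "hand": 54},
  {"dx": 0, "dy": 0, "dz": -0.4, "wx": 0, "wy": 0, "wz": 0, "hand": 54},
  {"dx": 0, "dy": 0, "dz": -1.2, "wx": 0, "wy": 0, "wz": 0, "hand": 54},
  {"dx": 0, "dy": 0, "dz": -2.0, "wx": 0, "wy": 0, "wz": 0, "hand": 54},
  {"dx": 0, "dy": 0, "dz": -2.4, "wx": 0, "wy": 0, "wz": 0, "hand": 54},
  {"dx": 0, "dy": 0, "dz": -2.4, "wx": 0, "wy": 0, "wz": 0, "hand": 54},
])

```text
clock: 10.5
eef_pos: [0.5639, -0.3677, 0.1593]
tool_rot: [0.809, 0.588, 0.002, 0.004]
ft_force: [0.3, -1.3, 0.4]
grip_width: 0.054
grasp_force: 0.0
```

```bash
python3 - <<'E'
from h import *
go(.4428,-.0875,.14,25)
im=bot.camera('scene')[...,::-1]; u,v=168,250
cv2.imwrite('pics/a6.png',cv2.resize(np.clip(im[v-45:v+45,u-60:u+60]*2.2,0,255).astype('u1'),(480,360),interpolation=cv2.INTER_CUBIC))
E
```

```text
d [ 4.583 -4.037  0.337] w [ 0.09  0.07 -8.6 ] rows>= 7.0 | at [ 0.5639 -0.3677  0.1593] j [-0.58  0.62  0.38  1.31 -0.    1.31] F [ 0.3 -1.3  0.4] w 0.054 t 10.5
```

View pics/a6.png

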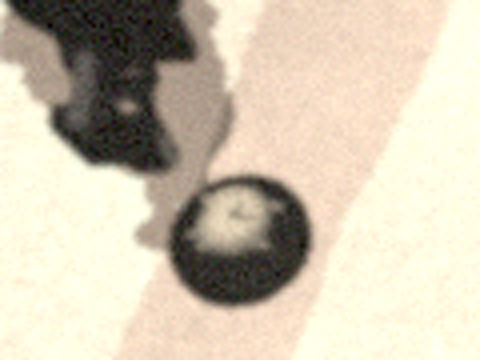

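The white watch lies dial up on the cushion. Going for the green watch.

>>> drive_tool([
  {"dx": 4.58, "dy": -4.04, "dz": 0.34, "wx": 0.09, "wy": 0.07, "wz": -8.6, "hand": 54},
  {"dx": 4.58, "dy": -4.04, "dz": 0.34, "wx": 0.09, "wy": 0.07, "wz": -8.6, "hand": 54},
  {"dx": 4.58, "dy": -4.04, "dz": 0.34, "wx": 0.09, "wy": 0.07, "wz": -8.6, "hand": 54},
  {"dx": 4.58, "dy": -4.04, "dz": 0.34, "wx": 0.09, "wy": 0.07, "wz": -8.6, "hand": 54},
  {"dx": 4.58, "dy": -4.04, "dz": 0.34, "wx": 0.09, "wy": 0.07, "wz": -8.6, "hand": 54},
  {"dx": 4.58, "dy": -4.04, "dz": 0.34, "wx": 0.09, "wy": 0.07, "wz": -8.6, "hand": 54},
  {"dx": 4.58, "dy": -4.04, "dz": 0.34, "wx": 0.09, "wy": 0.07, "wz": -8.6, "hand": 54},
  {"dx": 4.58, "dy": -4.04, "dz": 0.34, "wx": 0.09, "wy": 0.07, "wz": -8.6, "hand": 54},
  {"dx": 4.58, "dy": -4.04, "dz": 0.34, "wx": 0.09, "wy": 0.07, "wz": -8.6, "hand": 54},
  {"dx": 4.58, "dy": -4.04, "dz": 0.34, "wx": 0.09, "wy": 0.07, "wz": -8.6, "hand": 54},
])

```text
clock: 11.55
eef_pos: [0.4409, -0.0871, 0.1366]
tool_rot: [0.538, 0.843, 0.0, -0.005]
ft_force: [0.1, 0.2, -0.1]
grip_width: 0.0538
grasp_force: 0.0
```

```bash
python3 - <<'E'
from h import *
go(.4428,-.0875,.0785,25)
bot.camera('scene')
for n in('watch_white','watch_green'):
    for r in bot.outline_of('scene',n)[:1]:
        vs,us=np.nonzero(r['region']); print(n,round(r['score'],2),us.mean(),vs.mean(),pix2w('scene',us.mean(),vs.mean(),.031 if n!='watch_green' else .075).round(4))
print(pix2w('scene',166.75,259.5,.033))
E
```

```text
d [-0.031  0.036  1.162] w [-0.05 -0.09 -0.01] rows>= 2.0 | at [ 0.4409 -0.0871  0.1366] j [-0.2   0.23 -0.3   1.05  0.    0.94] F [ 0.1  0.2 -0.1] w 0.0538 t 11.55
watch_white 0.74 165.7304964539007 259.98936170212767 [ 0.5636 -0.3666  0.031 ]
watch_green 0.63 272.2114537444934 171.4933920704846 [ 0.4461 -0.0865  0.075 ]
[ 0.56441089 -0.36400238  0.033     ]
```

>>> drive_tool([
  {"dx": -0.03, "dy": 0.04, "dz": 0.5, "wx": -0.05, "wy": -0.09, "wz": 0, "hand": 54},
  {"dx": -0.03, "dy": 0.04, "dz": 0.9, "wx": -0.05, "wy": -0.09, "wz": 0, "hand": 54},
  {"dx": -0.03, "dy": 0.04, "dz": 1.08, "wx": -0.05, "wy": -0.09, "wz": 0, "hand": 54},
  {"dx": -0.03, "dy": 0.04, "dz": 1.16, "wx": -0.05, "wy": -0.09, "wz": 0, "hand": 54},
  {"dx": -0.03, "dy": 0.04, "dz": 1.16, "wx": -0.05, "wy": -0.09, "wz": 0, "hand": 54},
  {"dx": -0.03, "dy": 0.04, "dz": 1.16, "wx": -0.05, "wy": -0.09, "wz": 0, "hand": 54},
])

```text
clock: 12.3
eef_pos: [0.4429, -0.0865, 0.0795]
tool_rot: [0.537, 0.843, 0.0, 0.0]
ft_force: [-0.3, -0.2, -0.3]
grip_width: 0.0541
grasp_force: 0.0
```

```bash
python3 - <<'E'
from h import *
go(.4428,-.0875,.0785,25)
im=bot.camera('scene')[...,::-1]; u,v=273,170
cv2.imwrite('pics/a7.png',cv2.resize(np.clip(im[v-45:v+45,u-60:u+60]*2.2,0,255).astype('u1'),(600,450),interpolation=cv2.INTER_CUBIC))
E
```

```text
d [-0.019 -0.01   0.019] w [0.01 0.   0.  ] rows>= 1.0 | at [ 0.4429 -0.0865  0.0795] j [-0.19  0.29 -0.39  0.89  0.    0.94] F [-0.3 -0.2 -0.3] w 0.0541 t 12.3
```

View pics/a7.png

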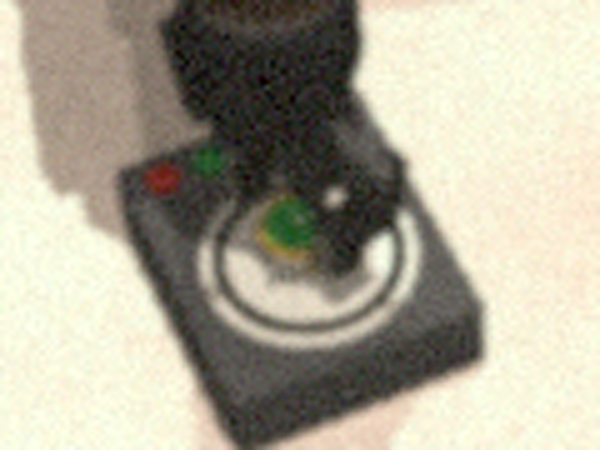

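The fingers straddle the green watch (tile (290,225)). Close and lift.

>>> drive_tool([
  {"dx": -0.01, "dy": 0, "dz": 0.02, "wx": 0, "wy": 0, "wz": 0, "hand": 48},
  {"dx": -0.01, "dy": 0, "dz": 0.02, "wx": 0, "wy": 0, "wz": 0, "hand": 44},
  {"dx": -0.01, "dy": 0, "dz": 0.02, "wx": 0, "wy": 0, "wz": 0, "hand": 41},
  {"dx": -0.01, "dy": 0, "dz": 0.02, "wx": 0, "wy": 0, "wz": 0, "hand": 30},
  {"dx": -0.01, "dy": 0, "dz": 0.02, "wx": 0, "wy": 0, "wz": 0, "hand": 30},
  {"dx": -0.01, "dy": 0, "dz": 0.02, "wx": 0, "wy": 0, "wz": 0, "hand": 30},
])

```text
clock: 12.95
eef_pos: [0.4428, -0.0866, 0.0787]
tool_rot: [0.537, 0.844, 0.0, 0.0]
ft_force: [-0.8, 0.4, 5.8]
grip_width: 0.0367
grasp_force: 59.3
```

>>> drive_tool([
  {"dx": 0, "dy": 0, "dz": -0.1, "wx": 0, "wy": 0, "wz": 0, "hand": 30},
  {"dx": 0, "dy": 0, "dz": -0.3, "wx": 0, "wy": 0, "wz": 0, "hand": 30},
  {"dx": 0, "dy": 0, "dz": -0.7, "wx": 0, "wy": 0, "wz": 0, "hand": 30},
  {"dx": 0, "dy": 0, "dz": -1.0, "wx": 0, "wy": 0, "wz": 0, "hand": 30},
  {"dx": 0, "dy": 0, "dz": -1.0, "wx": 0, "wy": 0, "wz": 0, "hand": 30},
  {"dx": 0, "dy": 0, "dz": -1.0, "wx": 0, "wy": 0, "wz": 0, "hand": 30},
])

```text
clock: 13.55
eef_pos: [0.4425, -0.0867, 0.128]
tool_rot: [0.537, 0.843, 0.0, 0.0]
ft_force: [0.5, -0.5, -1.0]
grip_width: 0.0366
grasp_force: 60.2
```

```bash
python3 - <<'E'
from h import *
go(.642,.1355,.128,12)
bot.camera('scene')
for r in bot.outline_of('scene','watch_green')[:1]:
    vs,us=np.nonzero(r['region']); print(round(r['score'],2),us.mean(),vs.mean(),pix2w('scene',us.mean(),vs.mean(),.125).round(4))
E
```

```text
d [2.340e+00 5.494e+00 1.000e-03] w [0.  0.  2.6] rows>= 6.0 | at [ 0.4425 -0.0867  0.128 ] j [-0.19  0.23 -0.32  1.02  0.    0.94] F [ 0.5 -0.5 -1. ] w 0.0366 t 13.55
0.26 502.3479249573621 224.26037521318932 [0.7769 0.3107 0.125 ]
```

>>> drive_tool([
  {"dx": 0.12, "dy": 0.28, "dz": 0, "wx": 0, "wy": 0, "wz": 0.1, "hand": 30},
  {"dx": 0.38, "dy": 0.9, "dz": 0, "wx": 0, "wy": 0, "wz": 0.4, "hand": 30},
  {"dx": 0.73, "dy": 1.72, "dz": 0, "wx": 0, "wy": 0, "wz": 0.8, "hand": 30},
  {"dx": 1.08, "dy": 2.54, "dz": 0, "wx": 0, "wy": 0, "wz": 1.2, "hand": 30},
  {"dx": 1.43, "dy": 3.36, "dz": 0, "wx": 0, "wy": 0, "wz": 1.6, "hand": 30},
  {"dx": 1.78, "dy": 4.18, "dz": 0, "wx": 0, "wy": 0, "wz": 2.0, "hand": 30},
  {"dx": 2.1, "dy": 4.93, "dz": 0, "wx": 0, "wy": 0, "wz": 2.4, "hand": 30},
  {"dx": 2.34, "dy": 5.49, "dz": 0, "wx": 0, "wy": 0, "wz": 2.6, "hand": 30},
  {"dx": 2.34, "dy": 5.49, "dz": 0, "wx": 0, "wy": 0, "wz": 2.6, "hand": 30},
  {"dx": 2.34, "dy": 5.49, "dz": 0.6, "wx": 0, "wy": 0, "wz": 2.6, "hand": 30},
  {"dx": 2.34, "dy": 5.49, "dz": 1.1, "wx": 0, "wy": 0, "wz": 2.6, "hand": 30},
  {"dx": 2.34, "dy": 5.49, "dz": 1.28, "wx": 0, "wy": 0, "wz": 2.6, "hand": 30},
  {"dx": 2.34, "dy": 5.49, "dz": 1.33, "wx": 0, "wy": 0, "wz": 2.6, "hand": 30},
  {"dx": 2.34, "dy": 5.49, "dz": 1.33, "wx": 0, "wy": 0, "wz": 2.6, "hand": 30},
  {"dx": 2.34, "dy": 5.49, "dz": 1.33, "wx": 0, "wy": 0, "wz": 2.6, "hand": 30},
])

```text
clock: 15.15
eef_pos: [0.6424, 0.1354, 0.0625]
tool_rot: [0.629, 0.777, 0.001, 0.0]
ft_force: [0.1, 0.1, 0.5]
grip_width: 0.0368
grasp_force: 60.3
```

```bash
python3 -c "
from h import *
go(.642,.1355,.0585,12)"
```

```text
d [ 0.004 -0.008  0.08 ] w [ 0.02 -0.    0.  ] rows>= 1.0 | at [0.6424 0.1354 0.0625] j [0.21 0.67 0.19 1.09 0.   1.57] F [0.1 0.1 0.5] w 0.0368 t 15.15
```

>>> drive_tool([
  {"dx": 0, "dy": 0, "dz": 0.03, "wx": 0, "wy": 0, "wz": 0, "hand": 30},
  {"dx": 0, "dy": 0, "dz": 0.06, "wx": 0, "wy": 0, "wz": 0, "hand": 30},
  {"dx": 0, "dy": 0, "dz": 0.08, "wx": 0, "wy": 0, "wz": 0, "hand": 30},
  {"dx": 0, "dy": 0, "dz": 0.08, "wx": 0, "wy": 0, "wz": 0, "hand": 30},
  {"dx": 0, "dy": 0, "dz": 0.08, "wx": 0, "wy": 0, "wz": 0, "hand": 30},
])

```text
clock: 15.65
eef_pos: [0.6421, 0.1355, 0.0587]
tool_rot: [0.629, 0.777, 0.001, 0.0]
ft_force: [-2.2, 0.5, 5.1]
grip_width: 0.0366
grasp_force: 60.9
```

Contact at the expected height (5 N). Release and rise.

>>> drive_tool([
  {"dx": 0, "dy": 0, "dz": 0, "wx": 0, "wy": 0, "wz": 0, "hand": 39},
  {"dx": 0, "dy": 0, "dz": 0, "wx": 0, "wy": 0, "wz": 0, "hand": 42},
  {"dx": 0, "dy": 0, "dz": 0, "wx": 0, "wy": 0, "wz": 0, "hand": 46},
  {"dx": 0, "dy": 0, "dz": 0, "wx": 0, "wy": 0, "wz": 0, "hand": 54},
  {"dx": 0, "dy": 0, "dz": 0, "wx": 0, "wy": 0, "wz": 0, "hand": 54},
  {"dx": 0, "dy": 0, "dz": -0.1, "wx": 0, "wy": 0, "wz": 0, "hand": 54},
  {"dx": 0, "dy": 0, "dz": -0.4, "wx": 0, "wy": 0, "wz": 0, "hand": 54},
  {"dx": 0, "dy": 0, "dz": -1.2, "wx": 0, "wy": 0, "wz": 0, "hand": 54},
  {"dx": 0, "dy": 0, "dz": -1.7, "wx": 0, "wy": 0, "wz": 0, "hand": 54},
  {"dx": 0, "dy": 0, "dz": -1.7, "wx": 0, "wy": 0, "wz": 0, "hand": 54},
])

```text
clock: 16.65
eef_pos: [0.6447, 0.1362, 0.1479]
tool_rot: [0.629, 0.777, 0.004, 0.003]
ft_force: [0.6, -0.2, 0.3]
grip_width: 0.054
grasp_force: 0.0
```

```bash
python3 -c "
from h import *
go(.4278,.348,.13,-17)"
```

```text
d [ 5.048 -3.364  0.33 ] w [ 0.1  -0.03  5.81] rows>= 7.0 | at [0.6447 0.1362 0.1479] j [0.21 0.6  0.31 1.27 0.   1.57] F [ 0.6 -0.2  0.3] w 0.054 t 16.65
```

>>> drive_tool([
  {"dx": 5.05, "dy": -3.36, "dz": 0.33, "wx": 0.1, "wy": -0.03, "wz": 5.81, "hand": 54},
  {"dx": 5.05, "dy": -3.36, "dz": 0.33, "wx": 0.1, "wy": -0.03, "wz": 5.81, "hand": 54},
  {"dx": 5.05, "dy": -3.36, "dz": 0.33, "wx": 0.1, "wy": -0.03, "wz": 5.81, "hand": 54},
  {"dx": 5.05, "dy": -3.36, "dz": 0.33, "wx": 0.1, "wy": -0.03, "wz": 5.81, "hand": 54},
  {"dx": 5.05, "dy": -3.36, "dz": 0.33, "wx": 0.1, "wy": -0.03, "wz": 5.81, "hand": 54},
  {"dx": 5.05, "dy": -3.36, "dz": 0.33, "wx": 0.1, "wy": -0.03, "wz": 5.81, "hand": 54},
  {"dx": 5.05, "dy": -3.36, "dz": 0.33, "wx": 0.1, "wy": -0.03, "wz": 5.81, "hand": 54},
  {"dx": 5.05, "dy": -3.36, "dz": 0.33, "wx": 0.1, "wy": -0.03, "wz": 5.81, "hand": 54},
  {"dx": 5.05, "dy": -3.36, "dz": 0.33, "wx": 0.1, "wy": -0.03, "wz": 5.81, "hand": 54},
  {"dx": 5.05, "dy": -3.36, "dz": 0.33, "wx": 0.1, "wy": -0.03, "wz": 5.81, "hand": 54},
])

```text
clock: 17.65
eef_pos: [0.4259, 0.3464, 0.1258]
tool_rot: [0.805, 0.594, -0.004, -0.002]
ft_force: [0.2, -0.1, 0.9]
grip_width: 0.0541
grasp_force: 0.0
```

```bash
python3 - <<'E'
from h import *
go(.4278,.348,.0645,-17)
bot.camera('scene')
for n,z in(('watch_orange',.061),('watch_green',.055)):
  for r in bot.outline_of('scene',n)[:1]:
    vs,us=np.nonzero(r['region']); print(n,round(r['score'],2),us.mean(),vs.mean(),pix2w('scene',us.mean(),vs.mean(),z).round(4))
E
```

```text
d [0.047 0.037 1.226] w [-0.09  0.05 -0.03] rows>= 2.0 | at [0.4259 0.3464 0.1258] j [ 0.68  0.42 -0.06  1.1   0.    2.55] F [ 0.2 -0.1  0.9] w 0.0541 t 17.65
watch_orange 0.71 433.0659340659341 123.31318681318682 [0.4285 0.3477 0.061 ]
watch_green 0.56 393.3695652173913 215.768115942029 [0.6438 0.1352 0.055 ]
```

>>> drive_tool([
  {"dx": 0.05, "dy": 0.04, "dz": 0.5, "wx": -0.09, "wy": 0.05, "wz": 0, "hand": 54},
  {"dx": 0.05, "dy": 0.04, "dz": 0.95, "wx": -0.09, "wy": 0.05, "wz": 0, "hand": 54},
  {"dx": 0.05, "dy": 0.04, "dz": 1.14, "wx": -0.09, "wy": 0.05, "wz": 0, "hand": 54},
  {"dx": 0.05, "dy": 0.04, "dz": 1.22, "wx": -0.09, "wy": 0.05, "wz": 0, "hand": 54},
  {"dx": 0.05, "dy": 0.04, "dz": 1.22, "wx": -0.09, "wy": 0.05, "wz": 0, "hand": 54},
  {"dx": 0.05, "dy": 0.04, "dz": 1.22, "wx": -0.09, "wy": 0.05, "wz": 0, "hand": 54},
])

```text
clock: 18.4
eef_pos: [0.4275, 0.3495, 0.0658]
tool_rot: [0.804, 0.595, 0.001, -0.0]
ft_force: [-0.4, 0.6, -0.2]
grip_width: 0.0542
grasp_force: 0.0
```

```bash
python3 - <<'E'
from h import *
go(.4278,.348,.0645,-17)
im=bot.camera('scene')[...,::-1]; u,v=432,125
cv2.imwrite('pics/a8.png',cv2.resize(np.clip(im[v-45:v+45,u-60:u+60]*2.2,0,255).astype('u1'),(600,450),interpolation=cv2.INTER_CUBIC))
E
```

```text
d [-0.028  0.015  0.025] w [ 0.   -0.01 -0.01] rows>= 1.0 | at [0.4275 0.3495 0.0658] j [ 0.69  0.48 -0.14  0.96  0.    2.55] F [-0.4  0.6 -0.2] w 0.0542 t 18.4
```

View pics/a8.png

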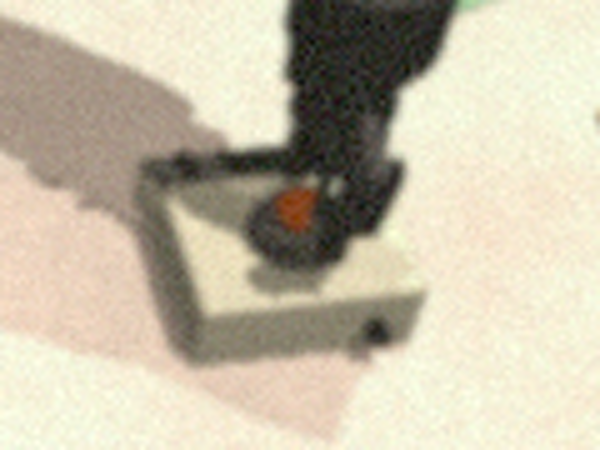

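The orange dial (tile (297,210)) is between the fingers. Close and lift.

>>> drive_tool([
  {"dx": -0.03, "dy": 0, "dz": 0.025, "wx": 0, "wy": 0, "wz": 0, "hand": 48},
  {"dx": -0.03, "dy": 0, "dz": 0.025, "wx": 0, "wy": 0, "wz": 0, "hand": 44},
  {"dx": -0.03, "dy": 0, "dz": 0.025, "wx": 0, "wy": 0, "wz": 0, "hand": 41},
  {"dx": -0.03, "dy": 0, "dz": 0.025, "wx": 0, "wy": 0, "wz": 0, "hand": 30},
  {"dx": -0.03, "dy": 0, "dz": 0.025, "wx": 0, "wy": 0, "wz": 0, "hand": 30},
  {"dx": -0.03, "dy": 0, "dz": 0.025, "wx": 0, "wy": 0, "wz": 0, "hand": 30},
])

```text
clock: 19.05
eef_pos: [0.4265, 0.3478, 0.0644]
tool_rot: [0.804, 0.595, 0.0, -0.0]
ft_force: [-1.2, -2.8, 4.9]
grip_width: 0.0366
grasp_force: 59.5
```

>>> drive_tool([
  {"dx": 0, "dy": 0, "dz": -0.1, "wx": 0, "wy": 0, "wz": 0, "hand": 30},
  {"dx": 0, "dy": 0, "dz": -0.3, "wx": 0, "wy": 0, "wz": 0, "hand": 30},
  {"dx": 0, "dy": 0, "dz": -0.7, "wx": 0, "wy": 0, "wz": 0, "hand": 30},
  {"dx": 0, "dy": 0, "dz": -1.2, "wx": 0, "wy": 0, "wz": 0, "hand": 30},
  {"dx": 0, "dy": 0, "dz": -1.3, "wx": 0, "wy": 0, "wz": 0, "hand": 30},
  {"dx": 0, "dy": 0, "dz": -1.3, "wx": 0, "wy": 0, "wz": 0, "hand": 30},
])

```text
clock: 19.65
eef_pos: [0.4271, 0.3484, 0.1297]
tool_rot: [0.804, 0.595, 0.001, -0.0]
ft_force: [-0.1, 0.1, -1.5]
grip_width: 0.0366
grasp_force: 60.2
```

```bash
python3 - <<'E'
from h import *
go(.4435,-.084,.13,-17)
bot.camera('scene')
for n,z in(('watch_orange',.128),):
  for r in bot.outline_of('scene',n)[:1]:
    vs,us=np.nonzero(r['region']); print(n,round(r['score'],2),us.mean(),vs.mean(),pix2w('scene',us.mean(),vs.mean(),z).round(4))
E
```

```text
d [-8.172  2.845 -0.02 ] w [ 0.01 -0.02 -0.  ] rows>= 9.0 | at [0.4271 0.3484 0.1297] j [ 0.68  0.41 -0.06  1.1   0.    2.55] F [-0.1  0.1 -1.5] w 0.0366 t 19.65
```

>>> drive_tool([
  {"dx": -0.3, "dy": 0.1, "dz": 0, "wx": 0, "wy": 0, "wz": 0, "hand": 30},
  {"dx": -1.0, "dy": 0.35, "dz": 0, "wx": 0, "wy": 0, "wz": 0, "hand": 30},
  {"dx": -1.8, "dy": 0.63, "dz": 0, "wx": 0, "wy": 0, "wz": 0, "hand": 30},
  {"dx": -2.6, "dy": 0.91, "dz": 0, "wx": 0, "wy": 0, "wz": 0, "hand": 30},
  {"dx": -3.4, "dy": 1.18, "dz": 0, "wx": 0, "wy": 0, "wz": 0, "hand": 30},
  {"dx": -4.2, "dy": 1.46, "dz": 0, "wx": 0, "wy": 0, "wz": 0, "hand": 30},
  {"dx": -5.0, "dy": 1.74, "dz": 0, "wx": 0, "wy": 0, "wz": 0, "hand": 30},
  {"dx": -5.8, "dy": 2.02, "dz": 0, "wx": 0, "wy": 0, "wz": 0, "hand": 30},
  {"dx": -6.6, "dy": 2.3, "dz": 0, "wx": 0, "wy": 0, "wz": 0, "hand": 30},
  {"dx": -7.4, "dy": 2.58, "dz": 0, "wx": 0, "wy": 0, "wz": 0, "hand": 30},
  {"dx": -8.0, "dy": 2.78, "dz": 0, "wx": 0, "wy": 0, "wz": 0, "hand": 30},
  {"dx": -8.17, "dy": 2.84, "dz": 0, "wx": 0, "wy": 0, "wz": 0, "hand": 30},
  {"dx": -8.17, "dy": 2.84, "dz": 0, "wx": 0, "wy": 0, "wz": 0, "hand": 30},
  {"dx": -8.17, "dy": 2.84, "dz": 0, "wx": 0, "wy": 0, "wz": 0, "hand": 30},
  {"dx": -8.17, "dy": 2.84, "dz": 0.4, "wx": 0, "wy": 0, "wz": 0, "hand": 30},
  {"dx": -8.17, "dy": 2.84, "dz": 0.75, "wx": 0, "wy": 0, "wz": 0, "hand": 30},
  {"dx": -8.17, "dy": 2.84, "dz": 0.9, "wx": 0, "wy": 0, "wz": 0, "hand": 30},
  {"dx": -8.17, "dy": 2.84, "dz": 0.95, "wx": 0, "wy": 0, "wz": 0, "hand": 30},
  {"dx": -8.17, "dy": 2.84, "dz": 0.95, "wx": 0, "wy": 0, "wz": 0, "hand": 30},
  {"dx": -8.17, "dy": 2.84, "dz": 0.95, "wx": 0, "wy": 0, "wz": 0, "hand": 30},
])

```text
clock: 21.75
eef_pos: [0.4431, -0.0842, 0.0818]
tool_rot: [0.804, 0.595, 0.0, 0.0]
ft_force: [0.2, 0.6, -1.0]
grip_width: 0.0368
grasp_force: 60.2
```

```bash
python3 -c "
from h import *
go(.4435,-.084,.0785,-17)"
```

```text
d [0.006 0.006 0.066] w [0.01 0.   0.  ] rows>= 1.0 | at [ 0.4431 -0.0842  0.0818] j [-0.19  0.29 -0.39  0.9  -0.    1.68] F [ 0.2  0.6 -1. ] w 0.0368 t 21.75
```

>>> drive_tool([
  {"dx": 0, "dy": 0, "dz": 0.03, "wx": 0, "wy": 0, "wz": 0, "hand": 30},
  {"dx": 0, "dy": 0, "dz": 0.05, "wx": 0, "wy": 0, "wz": 0, "hand": 30},
  {"dx": 0, "dy": 0, "dz": 0.065, "wx": 0, "wy": 0, "wz": 0, "hand": 30},
  {"dx": 0, "dy": 0, "dz": 0.065, "wx": 0, "wy": 0, "wz": 0, "hand": 30},
  {"dx": 0, "dy": 0, "dz": 0.065, "wx": 0, "wy": 0, "wz": 0, "hand": 30},
])

```text
clock: 22.25
eef_pos: [0.4427, -0.0846, 0.0784]
tool_rot: [0.804, 0.595, -0.0, 0.0]
ft_force: [-1.5, 0.4, 4.7]
grip_width: 0.0367
grasp_force: 60.7
```

>>> drive_tool([
  {"dx": 0, "dy": 0, "dz": 0, "wx": 0, "wy": 0, "wz": 0, "hand": 39},
  {"dx": 0, "dy": 0, "dz": 0, "wx": 0, "wy": 0, "wz": 0, "hand": 42},
  {"dx": 0, "dy": 0, "dz": 0, "wx": 0, "wy": 0, "wz": 0, "hand": 46},
  {"dx": 0, "dy": 0, "dz": 0, "wx": 0, "wy": 0, "wz": 0, "hand": 54},
  {"dx": 0, "dy": 0, "dz": 0, "wx": 0, "wy": 0, "wz": 0, "hand": 54},
  {"dx": 0, "dy": 0, "dz": -0.1, "wx": 0, "wy": 0, "wz": 0, "hand": 54},
  {"dx": 0, "dy": 0, "dz": -0.4, "wx": 0, "wy": 0, "wz": 0, "hand": 54},
  {"dx": 0, "dy": 0, "dz": -1.0, "wx": 0, "wy": 0, "wz": 0, "hand": 54},
  {"dx": 0, "dy": 0, "dz": -1.2, "wx": 0, "wy": 0, "wz": 0, "hand": 54},
  {"dx": 0, "dy": 0, "dz": -1.2, "wx": 0, "wy": 0, "wz": 0, "hand": 54},
])

```text
clock: 23.25
eef_pos: [0.4441, -0.0848, 0.1397]
tool_rot: [0.804, 0.595, 0.001, 0.002]
ft_force: [-0.2, -0.8, 0.3]
grip_width: 0.0539
grasp_force: 0.0
```

```bash
python3 -c "
from h import *
go(.5622,-.3663,.11,-18)"
```

```text
d [-4.693  3.904  0.608] w [ 0.04 -0.    0.19] rows>= 7.0 | at [ 0.4441 -0.0848  0.1397] j [-0.19  0.22 -0.3   1.04 -0.    1.68] F [-0.2 -0.8  0.3] w 0.0539 t 23.25
```

>>> drive_tool([
  {"dx": -4.69, "dy": 3.9, "dz": 0.3, "wx": 0.04, "wy": 0, "wz": 0.19, "hand": 54},
  {"dx": -4.69, "dy": 3.9, "dz": 0.3, "wx": 0.04, "wy": 0, "wz": 0.19, "hand": 54},
  {"dx": -4.69, "dy": 3.9, "dz": 0.3, "wx": 0.04, "wy": 0, "wz": 0.19, "hand": 54},
  {"dx": -4.69, "dy": 3.9, "dz": 0.3, "wx": 0.04, "wy": 0, "wz": 0.19, "hand": 54},
  {"dx": -4.69, "dy": 3.9, "dz": 0.3, "wx": 0.04, "wy": 0, "wz": 0.19, "hand": 54},
  {"dx": -4.69, "dy": 3.9, "dz": 0.3, "wx": 0.04, "wy": 0, "wz": 0.19, "hand": 54},
  {"dx": -4.69, "dy": 3.9, "dz": 0.6, "wx": 0.04, "wy": 0, "wz": 0.19, "hand": 54},
  {"dx": -4.69, "dy": 3.9, "dz": 0.6, "wx": 0.04, "wy": 0, "wz": 0.19, "hand": 54},
  {"dx": -4.69, "dy": 3.9, "dz": 0.6, "wx": 0.04, "wy": 0, "wz": 0.19, "hand": 54},
  {"dx": -4.69, "dy": 3.9, "dz": 0.6, "wx": 0.04, "wy": 0, "wz": 0.19, "hand": 54},
])

```text
clock: 24.25
eef_pos: [0.5599, -0.3641, 0.108]
tool_rot: [0.808, 0.589, -0.001, -0.002]
ft_force: [0.5, -0.2, 0.0]
grip_width: 0.0538
grasp_force: 0.0
```

```bash
python3 -c "
from h import *
go(.562,-.3663,.0345,-18)
bot.camera('scene')
for n,z in(('watch_orange',.075),('watch_white',.031)):
  for r in bot.outline_of('scene',n)[:1]:
    vs,us=np.nonzero(r['region']); print(n,round(r['score'],2),us.mean(),vs.mean(),pix2w('scene',us.mean(),vs.mean(),z).round(4))
"
```

```text
d [-0.029  0.06   1.47 ] w [-0.06 -0.    0.02] rows>= 2.0 | at [ 0.5599 -0.3641  0.108 ] j [-0.58  0.66  0.3   1.22 -0.    1.31] F [ 0.5 -0.2  0. ] w 0.0538 t 24.25
watch_orange 0.55 272.47938144329896 171.23711340206185 [ 0.4456 -0.0857  0.075 ]
watch_white 0.64 166.08960573476702 260.2652329749104 [ 0.5646 -0.366   0.031 ]
```

>>> drive_tool([
  {"dx": -0.03, "dy": 0.05, "dz": 0.5, "wx": -0.06, "wy": 0, "wz": 0, "hand": 54},
  {"dx": -0.03, "dy": 0.05, "dz": 1.1, "wx": -0.06, "wy": 0, "wz": 0, "hand": 54},
  {"dx": -0.03, "dy": 0.05, "dz": 1.35, "wx": -0.06, "wy": 0, "wz": 0, "hand": 54},
  {"dx": -0.03, "dy": 0.05, "dz": 1.44, "wx": -0.06, "wy": 0, "wz": 0, "hand": 54},
  {"dx": -0.03, "dy": 0.05, "dz": 1.46, "wx": -0.06, "wy": 0, "wz": 0, "hand": 54},
  {"dx": -0.03, "dy": 0.05, "dz": 1.46, "wx": -0.06, "wy": 0, "wz": 0, "hand": 54},
  {"dx": -0.03, "dy": 0.05, "dz": 1.46, "wx": -0.06, "wy": 0, "wz": 0, "hand": 54},
])

```text
clock: 25.1
eef_pos: [0.5629, -0.3685, 0.0365]
tool_rot: [0.809, 0.588, 0.001, 0.002]
ft_force: [-0.1, 0.5, -0.1]
grip_width: 0.0539
grasp_force: 0.0
```

```bash
python3 -c "
from h import *
go(.562,-.3663,.0345,-18)"
```

```text
d [ 0.036 -0.031  0.04 ] w [0.04 0.01 0.01] rows>= 1.0 | at [ 0.5629 -0.3685  0.0365] j [-0.58  0.72  0.21  1.06 -0.    1.3 ] F [-0.1  0.5 -0.1] w 0.0539 t 25.1
```

>>> drive_tool([
  {"dx": 0.03, "dy": -0.03, "dz": 0.035, "wx": 0.04, "wy": 0, "wz": 0, "hand": 48},
  {"dx": 0.03, "dy": -0.03, "dz": 0.035, "wx": 0.04, "wy": 0, "wz": 0, "hand": 44},
  {"dx": 0.03, "dy": -0.03, "dz": 0.035, "wx": 0.04, "wy": 0, "wz": 0, "hand": 41},
  {"dx": 0.03, "dy": -0.03, "dz": 0.035, "wx": 0.04, "wy": 0, "wz": 0, "hand": 30},
  {"dx": 0.03, "dy": -0.03, "dz": 0.035, "wx": 0.04, "wy": 0, "wz": 0, "hand": 30},
  {"dx": 0.03, "dy": -0.03, "dz": 0.035, "wx": 0.04, "wy": 0, "wz": 0, "hand": 30},
])

```text
clock: 25.7
eef_pos: [0.5614, -0.3662, 0.0339]
tool_rot: [0.809, 0.588, -0.001, -0.0]
ft_force: [-1.1, 0.5, 5.3]
grip_width: 0.0367
grasp_force: 60.1
```

>>> drive_tool([
  {"dx": 0, "dy": 0, "dz": -0.1, "wx": 0, "wy": 0, "wz": 0, "hand": 30},
  {"dx": 0, "dy": 0, "dz": -0.3, "wx": 0, "wy": 0, "wz": 0, "hand": 30},
  {"dx": 0, "dy": 0, "dz": -0.8, "wx": 0, "wy": 0, "wz": 0, "hand": 30},
  {"dx": 0, "dy": 0, "dz": -1.5, "wx": 0, "wy": 0, "wz": 0, "hand": 30},
  {"dx": 0, "dy": 0, "dz": -2.0, "wx": 0, "wy": 0, "wz": 0, "hand": 30},
  {"dx": 0, "dy": 0, "dz": -2.1, "wx": 0, "wy": 0, "wz": 0, "hand": 30},
  {"dx": 0, "dy": 0, "dz": -2.1, "wx": 0, "wy": 0, "wz": 0, "hand": 30},
])

```text
clock: 26.4
eef_pos: [0.5617, -0.3664, 0.1392]
tool_rot: [0.809, 0.588, -0.0, 0.0]
ft_force: [0.1, 0.0, -0.6]
grip_width: 0.0369
grasp_force: 60.2
```

```bash
python3 -c "
from h import *
go(.4268,.343,.14,30)"
```

```text
d [12.663 -6.945 -0.028] w [-0.01  0.01 -9.6 ] rows>= 15.0 | at [ 0.5617 -0.3664  0.1392] j [-0.58  0.64  0.35  1.28 -0.    1.31] F [ 0.1  0.  -0.6] w 0.0369 t 26.4
```

>>> drive_tool([
  {"dx": 0.3, "dy": -0.16, "dz": 0, "wx": 0, "wy": 0, "wz": -0.2, "hand": 30},
  {"dx": 0.9, "dy": -0.49, "dz": 0, "wx": 0, "wy": 0, "wz": -0.7, "hand": 30},
  {"dx": 1.7, "dy": -0.93, "dz": 0, "wx": 0, "wy": 0, "wz": -1.3, "hand": 30},
  {"dx": 2.5, "dy": -1.37, "dz": 0, "wx": 0, "wy": 0, "wz": -1.9, "hand": 30},
  {"dx": 3.3, "dy": -1.81, "dz": 0, "wx": 0, "wy": 0, "wz": -2.5, "hand": 30},
  {"dx": 4.1, "dy": -2.25, "dz": 0, "wx": 0, "wy": 0, "wz": -3.1, "hand": 30},
  {"dx": 4.9, "dy": -2.69, "dz": 0, "wx": 0, "wy": 0, "wz": -3.7, "hand": 30},
  {"dx": 5.7, "dy": -3.13, "dz": 0, "wx": 0, "wy": 0, "wz": -4.3, "hand": 30},
  {"dx": 6.5, "dy": -3.57, "dz": 0, "wx": 0, "wy": 0, "wz": -4.9, "hand": 30},
  {"dx": 7.3, "dy": -4.0, "dz": 0, "wx": 0, "wy": 0, "wz": -5.5, "hand": 30},
  {"dx": 8.1, "dy": -4.44, "dz": 0, "wx": 0, "wy": 0, "wz": -6.1, "hand": 30},
  {"dx": 8.9, "dy": -4.88, "dz": 0, "wx": 0, "wy": 0, "wz": -6.7, "hand": 30},
  {"dx": 9.7, "dy": -5.32, "dz": 0, "wx": 0, "wy": 0, "wz": -7.3, "hand": 30},
  {"dx": 10.5, "dy": -5.76, "dz": 0, "wx": 0, "wy": 0, "wz": -7.9, "hand": 30},
  {"dx": 11.3, "dy": -6.2, "dz": 0, "wx": 0, "wy": 0, "wz": -8.5, "hand": 30},
  {"dx": 12.0, "dy": -6.58, "dz": 0, "wx": 0, "wy": 0, "wz": -9.1, "hand": 30},
  {"dx": 12.5, "dy": -6.86, "dz": 0, "wx": 0, "wy": 0, "wz": -9.5, "hand": 30},
  {"dx": 12.66, "dy": -6.95, "dz": 0, "wx": 0, "wy": 0, "wz": -9.6, "hand": 30},
  {"dx": 12.66, "dy": -6.95, "dz": 0, "wx": 0, "wy": 0, "wz": -9.6, "hand": 30},
  {"dx": 12.66, "dy": -6.95, "dz": 0, "wx": 0, "wy": 0, "wz": -9.6, "hand": 30},
])

```text
clock: 28.4
eef_pos: [0.4255, 0.3418, 0.1374]
tool_rot: [0.5, 0.866, -0.002, -0.001]
ft_force: [-0.5, -0.9, -0.4]
grip_width: 0.0367
grasp_force: 60.2
```

```bash
python3 -c "
from h import *
go(.4268,.343,.068,30)"
```

```text
d [0.007 0.041 1.388] w [-0.05 -0.01 -0.01] rows>= 2.0 | at [0.4255 0.3418 0.1374] j [ 0.68  0.4  -0.05  1.12  0.    1.72] F [-0.5 -0.9 -0.4] w 0.0367 t 28.4
```

>>> drive_tool([
  {"dx": 0.01, "dy": 0.02, "dz": 0.5, "wx": -0.03, "wy": 0, "wz": 0, "hand": 30},
  {"dx": 0.01, "dy": 0.02, "dz": 1.0, "wx": -0.03, "wy": 0, "wz": 0, "hand": 30},
  {"dx": 0.01, "dy": 0.02, "dz": 1.25, "wx": -0.03, "wy": 0, "wz": 0, "hand": 30},
  {"dx": 0.01, "dy": 0.02, "dz": 1.33, "wx": -0.03, "wy": 0, "wz": 0, "hand": 30},
  {"dx": 0.01, "dy": 0.02, "dz": 1.36, "wx": -0.03, "wy": 0, "wz": 0, "hand": 30},
  {"dx": 0.01, "dy": 0.02, "dz": 1.36, "wx": -0.03, "wy": 0, "wz": 0, "hand": 30},
  {"dx": 0.01, "dy": 0.02, "dz": 1.36, "wx": -0.03, "wy": 0, "wz": 0, "hand": 30},
])

```text
clock: 29.1
eef_pos: [0.4273, 0.3447, 0.0718]
tool_rot: [0.5, 0.866, 0.002, -0.0]
ft_force: [0.6, -0.1, -0.9]
grip_width: 0.0367
grasp_force: 60.2
```

```bash
python3 -c "
from h import *
go(.4268,.343,.0643,30)"
```

```text
d [-0.025 -0.025  0.151] w [ 0.03 -0.02  0.  ] rows>= 1.0 | at [0.4273 0.3447 0.0718] j [ 0.68  0.46 -0.14  0.96  0.    1.73] F [ 0.6 -0.1 -0.9] w 0.0367 t 29.1
```

>>> drive_tool([
  {"dx": -0.01, "dy": -0.01, "dz": 0.04, "wx": 0.01, "wy": 0, "wz": 0, "hand": 30},
  {"dx": -0.01, "dy": -0.01, "dz": 0.08, "wx": 0.01, "wy": 0, "wz": 0, "hand": 30},
  {"dx": -0.01, "dy": -0.01, "dz": 0.11, "wx": 0.01, "wy": 0, "wz": 0, "hand": 30},
  {"dx": -0.01, "dy": -0.01, "dz": 0.13, "wx": 0.01, "wy": 0, "wz": 0, "hand": 30},
  {"dx": -0.01, "dy": -0.01, "dz": 0.13, "wx": 0.01, "wy": 0, "wz": 0, "hand": 30},
  {"dx": -0.01, "dy": -0.01, "dz": 0.13, "wx": 0.01, "wy": 0, "wz": 0, "hand": 30},
])

```text
clock: 29.7
eef_pos: [0.4263, 0.3436, 0.0641]
tool_rot: [0.5, 0.866, 0.0, -0.001]
ft_force: [-0.9, 0.2, -1.6]
grip_width: 0.0367
grasp_force: 60.3
```

>>> drive_tool([
  {"dx": 0, "dy": 0, "dz": 0.01, "wx": 0, "wy": 0, "wz": 0, "hand": 30},
  {"dx": 0, "dy": 0, "dz": 0.015, "wx": 0, "wy": 0, "wz": 0, "hand": 30},
  {"dx": 0, "dy": 0, "dz": 0.015, "wx": 0, "wy": 0, "wz": 0, "hand": 30},
])

```text
clock: 30.0
eef_pos: [0.4264, 0.3436, 0.0639]
tool_rot: [0.5, 0.866, 0.001, -0.001]
ft_force: [-1.6, -0.4, 3.4]
grip_width: 0.037
grasp_force: 60.6
```

Contact. Release, rise and move clear.

>>> drive_tool([
  {"dx": 0, "dy": 0, "dz": 0, "wx": 0, "wy": 0, "wz": 0, "hand": 39},
  {"dx": 0, "dy": 0, "dz": 0, "wx": 0, "wy": 0, "wz": 0, "hand": 42},
  {"dx": 0, "dy": 0, "dz": 0, "wx": 0, "wy": 0, "wz": 0, "hand": 46},
  {"dx": 0, "dy": 0, "dz": 0, "wx": 0, "wy": 0, "wz": 0, "hand": 54},
  {"dx": 0, "dy": 0, "dz": 0, "wx": 0, "wy": 0, "wz": 0, "hand": 54},
  {"dx": 0, "dy": 0, "dz": -0.1, "wx": 0, "wy": 0, "wz": 0, "hand": 54},
  {"dx": 0, "dy": 0, "dz": -0.4, "wx": 0, "wy": 0, "wz": 0, "hand": 54},
  {"dx": 0, "dy": 0, "dz": -1.2, "wx": 0, "wy": 0, "wz": 0, "hand": 54},
  {"dx": 0, "dy": 0, "dz": -2.0, "wx": 0, "wy": 0, "wz": 0, "hand": 54},
  {"dx": 0, "dy": 0, "dz": -2.8, "wx": 0, "wy": 0, "wz": 0, "hand": 54},
  {"dx": 0, "dy": 0, "dz": -3.4, "wx": 0, "wy": 0, "wz": 0, "hand": 54},
  {"dx": 0, "dy": 0, "dz": -3.4, "wx": 0, "wy": 0, "wz": 0, "hand": 54},
  {"dx": 0, "dy": 0, "dz": -3.4, "wx": 0, "wy": 0, "wz": 0, "hand": 54},
])

```text
clock: 31.3
eef_pos: [0.4268, 0.3436, 0.2344]
tool_rot: [0.5, 0.866, 0.001, -0.0]
ft_force: [-0.3, 0.6, -0.9]
grip_width: 0.0539
grasp_force: 0.0
```

```bash
python3 - <<'E'
from h import *
im=save('scene','fin_s.png')
for n,z in(('watch_white',.060),('watch_orange',.075),('watch_green',.055)):
  for r in bot.outline_of('scene',n)[:1]:
    vs,us=np.nonzero(r['region']); print(n,round(r['score'],2),us.mean(),vs.mean(),pix2w('scene',us.mean(),vs.mean(),z).round(4))
rows=[cv2.resize(np.clip(im[v-30:v+30,u-30:u+30,::-1]*2.,0,255).astype('u1'),(260,260),interpolation=cv2.INTER_CUBIC) for u,v in((432,125),(273,172),(394,216))]
cv2.imwrite('pics/fin.png',np.hstack(rows))
E
```

```text
watch_white 0.58 430.7475247524753 123.9009900990099 [0.4276 0.3418 0.06  ]
watch_orange 0.6 272.4391143911439 171.0258302583026 [ 0.445  -0.0856  0.075 ]
```

View pics/fin.png

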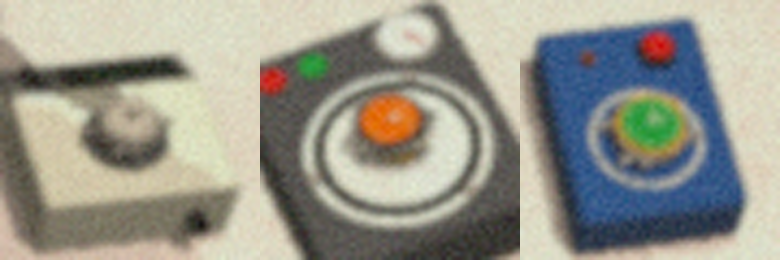

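All three watches lie level and centred: white on the rate tester (tile (128,120)), orange on the leak tester (390,122), green on the demagnetiser (650,122). Handing in.

```bash
python3 -c "
from workcell import bot
print(bot.job_done())"
```

```text
the job is handed in; nothing more can be done
None
```

I handed the job in at about 31 s. The white watch is on the rate tester, the orange one on the leak tester and the green one on the demagnetiser, all dial up and centred in the last picture; the hand-in gave no verdict.

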